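Fit the drain tails and click their hose clips

ROBOT

A 6-joint arm with a two-finger parallel gripper is mounted at the origin on the work surface. World frame = base frame: x ahead of the robot, y to its left, z up, the work surface at z = 0. Lengths are in m, angles in rad, forces in N, time in s.
With the tool pointing down it reaches from about 0.3 to 0.75 m from the base axis. Payload 8.5 kg.
Tool frame: the origin (TCP) lies on the centre line of the jaws, within the pads' length; the fingertips stand 11 mm ahead of it and the grasp point (between the pads) lies 8 mm behind it (robot.tcp_to_tips is the distance from the TCP to the fingertips, in m); x points along the fingers, y is the direction in which the jaws open and shut, and the axes are right-handed (so a half turn about x gives the same grasp; the last joint's range is limited). The gripper opens to 88 mm and grips with 3 to 60 N. Pads are 18 mm wide; open, the fingers measure 123 mm over their backs; the gripper's body (75 mm by 187 mm) begins 45 mm behind the grasp point.
Start: joints at [-1.399, 0.381, 1.297, -0, 1.464, -0.215], TCP at [0.207, -0.509, 0.25] pointing down, gripper open.
Joint ranges: [-3.11, 3.11], [-0.89, 2.33], [0.22, 2.48], [-1.42, 4.56], [0.17, 2.85], [-2.88, 2.88]. Speed limits (rad/s): [2.39, 2.39, 3.14, 3.14, 3.14, 3.14].

INTERFACE

Orientations are given as a unit quaternion [w, x, y, z].
In Python, from bench import monitor, imaging, job, robot gives the robot as it stands.
- The arm moves only by the tool send_rows, never from a script. Its argument "plan" is a list of rows, each an object with "travel": the shift along the world's x, y, z in cm, a list of three; "dr": the turn, a rotation vector about the world's x, y, z in degrees, a list of three; "hand": the closure, from 0 (fully open) to 1 (shut). A call has 1 to 10 rows; each row is the pose to reach, as a shift and turn from the pose measured when the call began; what a row does not reach only later rows make up. A row lasts 1/10 s, in which the tool goes at most 50 mm and 8.59 degrees, less where a joint would pass 70% of its speed; a pose out of reach is approached as far as the arm can. A call with a gripper value outside its range is refused whole. The fingers move at their own pace and stop on an object; "force" is the grip in N (left out, the last holds). Time passes only in rows, so rows that repeat a pose let the fingers close. It gives the time, the measured TCP pose, the force and the opening at its end, in the units of the state.
- monitor.get_state(): the state, without advancing time (a new reading comes with each control period).
- imaging.read_camera(name): name is "scene" or "top"; returns the picture (480x640x3 uint8, red, green, blue); there is no depth.
- imaging.calibration(name): a dict with "K" (3x3 intrinsics, pixels), "R" (3x3) and "t" (3): a world point X has camera coordinates R X + t. Camera axes: x right, y down, z forward; pixel columns grow to the right and rows downward; lengths in m; the calibration is good to about 2 mm. A picture is of the moment at which its call begins. calibration takes no time and is no camera call.
- job.close_job(): hands the job in, once; it reports no verdict.
The state is a dict: "time_s": time; "joint_positions": joint angles; "qd": joint speeds; "tau": joint torques, N m; "eef_pos": TCP position; "ee_rot": TCP orientation; "force": force on the tool from outside, world axes, zero at the start; "ft_torque": the same for the moment, N m; "width": finger opening in m.
Only numpy, scipy, OpenCV 4.12 (cv2) and the standard library are available. Lean on these libraries where they do the work, as an engineer would, in place of code of your own. Each camera call takes 0.05 s, during which the arm holds its last target.

TASK

Push each grey drain tail lying on the shelf spigot first into the rubber socket of its size on the waste pipe, fully home with its shoulder against the socket mouth. Then take the pliers and squeeze the clip of each filled socket by its ears until it clicks shut and grips its tail (with the pliers' jaws, not with the robot's fingers), then lay the pliers back flat on their wooden board. Leave the other things on the shelf where they stand.

Things in the scene. Friction and masses are not known exactly. Their poses are not given: they have to be found in the camera images.
- board: fixed wooden board, 240 (x) x 130 (y) x 12 mm, where the pliers lie. Origin at the centre of its underside
- pliers: spring-opened pliers, flat on the board, 20 mm thick, black handles, steel jaws, 0.14 kg, balanced near point handles. Origin on the hinge axis at the underside; z up, x along the middle line of the open pliers toward the jaws. The body is the half with the left (+y) handle and right jaw; the other half swings. Squeezed between two parallel pads, the jaws close evenly about the middle line between the pads
- handles (a point): on the pliers, 60 mm behind the hinge at mid-thickness, midway between the open handles: the place to grip. The handles (20 mm tall, flat outer faces) run from 35 to 102 mm behind the hinge; here they measure 62 mm over their outsides when open, 33 mm shut
- jaws (a point): on the pliers, 50 mm ahead of the hinge at mid-thickness (110 mm ahead of point handles), midway between the open jaws. The jaws are 14 mm tall and run from 36 to 64 mm ahead of the hinge; here their gap is 34 mm open, 10 mm shut: gap = 10 + 0.83 x (handle width - 33) mm
- grip (a joint): hinge of the pliers: 0 fully open, 0.48 rad shut; a spring pushes it open (about 12 N on the handles when open, 17 N shut), so a light squeeze to a handle width of about 56 mm (jaw gap about 29 mm) is enough to carry them
- socket20: rubber socket for the 20 mm tail: fixed level tube, bore 22 mm, 30 mm outside, 52 mm deep, mouth flared by 3 mm a side over 8 mm. Origin at the centre of its mouth, 75 mm above the shelf; x points into it along the bore (away from the robot), z up. One of four in a row, 80 mm apart in any order, on a white 50 mm header pipe 95 mm beyond the mouths; a white plastic snap-grip clip sits round each
- clip20 (a joint): clip on socket20: 0 open, 0.085 rad clicked shut. Its two upright ears (centred 21 mm in from the mouth, 14 mm long along the bore, from 18.0 to 43 mm above the bore axis) are 21 mm apart over their outsides open, 12 mm shut; they close together against saw teeth (about 8 N) and stay where squeezed. Shut it grips the spigot (from 0.07 rad)
- tail20: grey plastic drain tail, may be absent: round spigot 20 mm thick, 45 mm long (last 13 mm tapered by 3.5 mm a side), then a square body 26 x 26 mm, 36 mm long, then a thin barbed hose end, 30 mm. Lies on a flat of its body. Origin on the axis at the shoulder between spigot and body; x points to the spigot's tip, the body spans x = -36 to 0. Fully home, its origin meets the socket's
- socket25: rubber socket for the 25 mm tail: fixed level tube, bore 27 mm, 35 mm outside, 52 mm deep, mouth flared by 3 mm a side over 8 mm. Origin at the centre of its mouth, 75 mm above the shelf; x points into it along the bore (away from the robot), z up. One of four in a row, 80 mm apart in any order, on a white 50 mm header pipe 95 mm beyond the mouths; a white plastic snap-grip clip sits round each
- clip25 (a joint): clip on socket25: 0 open, 0.085 rad clicked shut. Its two upright ears (centred 21 mm in from the mouth, 14 mm long along the bore, from 20.5 to 43 mm above the bore axis) are 21 mm apart over their outsides open, 12 mm shut; they close together against saw teeth (about 8 N) and stay where squeezed. Shut it grips the spigot (from 0.07 rad)
- tail25: grey plastic drain tail, may be absent: round spigot 25 mm thick, 45 mm long (last 13 mm tapered by 3.5 mm a side), then a square body 31 x 31 mm, 36 mm long, then a thin barbed hose end, 30 mm. Lies on a flat of its body. Origin on the axis at the shoulder between spigot and body; x points to the spigot's tip, the body spans x = -36 to 0. Fully home, its origin meets the socket's
- socket30: rubber socket for the 30 mm tail: fixed level tube, bore 32 mm, 40 mm outside, 52 mm deep, mouth flared by 3 mm a side over 8 mm. Origin at the centre of its mouth, 75 mm above the shelf; x points into it along the bore (away from the robot), z up. One of four in a row, 80 mm apart in any order, on a white 50 mm header pipe 95 mm beyond the mouths; a white plastic snap-grip clip sits round each
- clip30 (a joint): clip on socket30: 0 open, 0.085 rad clicked shut. Its two upright ears (centred 21 mm in from the mouth, 14 mm long along the bore, from 23.0 to 43 mm above the bore axis) are 21 mm apart over their outsides open, 12 mm shut; they close together against saw teeth (about 8 N) and stay where squeezed. Shut it grips the spigot (from 0.07 rad)
- tail30: grey plastic drain tail, may be absent: round spigot 30 mm thick, 45 mm long (last 13 mm tapered by 3.5 mm a side), then a square body 36 x 36 mm, 36 mm long, then a thin barbed hose end, 30 mm. Lies on a flat of its body. Origin on the axis at the shoulder between spigot and body; x points to the spigot's tip, the body spans x = -36 to 0. Fully home, its origin meets the socket's
- socket35: rubber socket for the 35 mm tail: fixed level tube, bore 37 mm, 45 mm outside, 52 mm deep, mouth flared by 3 mm a side over 8 mm. Origin at the centre of its mouth, 75 mm above the shelf; x points into it along the bore (away from the robot), z up. One of four in a row, 80 mm apart in any order, on a white 50 mm header pipe 95 mm beyond the mouths; a white plastic snap-grip clip sits round each
- clip35 (a joint): clip on socket35: 0 open, 0.085 rad clicked shut. Its two upright ears (centred 21 mm in from the mouth, 14 mm long along the bore, from 25.5 to 43 mm above the bore axis) are 21 mm apart over their outsides open, 12 mm shut; they close together against saw teeth (about 8 N) and stay where squeezed. Shut it grips the spigot (from 0.07 rad)
- tail35: grey plastic drain tail, may be absent: round spigot 35 mm thick, 45 mm long (last 13 mm tapered by 3.5 mm a side), then a square body 41 x 41 mm, 36 mm long, then a thin barbed hose end, 30 mm. Lies on a flat of its body. Origin on the axis at the shoulder between spigot and body; x points to the spigot's tip, the body spans x = -36 to 0. Fully home, its origin meets the socket's
- brush: yellow toilet brush standing in its yellow cup, one piece, 106 mm across, 400 mm tall. Bystander; origin at the centre of its underside
- spray: black spray bottle with twist nozzle, 76 mm across, 226 mm tall. Bystander; origin at the centre of its underside
- pegjar: glass jar of wooden clothes pegs, 80 mm across, 110 mm tall. Bystander; origin at the centre of its underside
- cup: empty aluminium cup, 72 mm across, 85 mm tall. Bystander; origin at the centre of its underside
- jug: closed white plastic detergent jug, 85 x 140 mm, 228 mm tall. Bystander; origin at the centre of its underside
- soap: bar of laundry soap, 90 x 50 x 35 mm. Bystander; origin at the centre of its underside
There are look-alikes about, which are no part of the job. Leave any orange look-alike of the tail25 alone.

How it is judged:
On the way, in this order (a step that is already met when the one before it is completed fails the run):
1. every drain tail that is there is fully home in the socket of its size (distance between tail20 and socket20 below 0.005 m and angle between the x axis of tail20 and the x axis of socket20, either way round below 0.12 rad and distance between tail25 and socket25 below 0.005 m and angle between the x axis of tail25 and the x axis of socket25, either way round below 0.12 rad and distance between tail30 and socket30 below 0.005 m and angle between the x axis of tail30 and the x axis of socket30, either way round below 0.12 rad and distance between tail35 and socket35 below 0.005 m and angle between the x axis of tail35 and the x axis of socket35, either way round below 0.12 rad), for 0.2 s.
2. every tail that is there is home and gripped by its shut clip (all of step 1 and contact force between tail20 and clip20 above 2 N and contact force between tail25 and clip25 above 2 N and contact force between tail30 and clip30 above 2 N and contact force between tail35 and clip35 above 2 N), for 0.2 s.
At the end, for the whole second after the job is handed in: each tail there is in the socket of its size (shoulder within 5 mm of the mouth, axes within 0.12 rad) and gripped by its shut clip with over 2 N a side; the pliers lie flat and still on the wooden board, their hinge within 80 mm of its centre (all of step 2 and horizontal distance between pliers and board below 0.08 m and height (world z) of pliers between 0.008 and 0.018 m and angle between pliers's own z axis and vertical below 0.12 rad and linear speed of pliers below 0.02 m/s); the robot touches nothing.
It fails at once if a clip is pushed by the robot's fingers instead of the pliers (contact force between the fingers and clip20 above 3 N or contact force between the fingers and clip20_b above 3 N or contact force between the fingers and clip25 above 3 N or contact force between the fingers and clip25_b above 3 N or contact force between the fingers and clip30 above 3 N or contact force between the fingers and clip30_b above 3 N or contact force between the fingers and clip35 above 3 N or contact force between the fingers and clip35_b above 3 N).
It fails at once if a bystander is shifted more than 4 cm or tipped over (distance of any of brush, spray, pegjar, cup, jug, soap from where it was at the start of the episode above 0.04 m or angle between any of brush, spray, pegjar, cup, jug, soap's own z axis and vertical above 0.5 rad).
Of tail20, tail25, tail30, tail35 only 3 to 4 are there at a start; the rules pass over those that are not, and their reading is None.
At some moment in a run one of tail20, tail25, tail30, tail35, pliers may be knocked a few centimetres aside while the robot is not near it.
It also fails if it takes over 208 s, if anything falls off the work surface, if the arm or the gripper's body presses on something with over 40 N, if the wrist force passes 120 N, or if a joint passes its speed limit or range.

## Working session

There is one attempt and no reset: what is moved stays moved. The work goes in short steps, Python scripts to look and compute and a tool call to move; the robot and the scene stay as the last step left them, time stands still between calls to the robot, and variables do not carry over. Pictures are saved under pics/ and viewed, and the job is handed in when it is done.

Besides the shell and the picture viewer there is one more tool, called as name([rows], argument=value, ...), one row to a line, values as JSON. send_rows: Moves the arm, as the interface text tells. Its arguments: {"type":"object","properties":{"plan":{"type":"array"},"force":{"type":"number"}},"required":["plan"]}

```bash
ls; mkdir -p pics; cat > h.py <<'E'
import numpy as np, cv2
from bench import monitor, imaging, job, robot
def snap(n,f):
    im=imaging.read_camera(n); cv2.imwrite(f,im[:,:,::-1]); return im
def cal(n):
    c=imaging.calibration(n); return np.array(c['K']),np.array(c['R']),np.array(c['t'])
def unproj(n,u,v,z):
    K,R,t=cal(n); d=R.T@np.linalg.inv(K)@np.array([u,v,1.]); o=-R.T@t
    return o+d*(z-o[2])/d[2]
def proj(n,X):
    K,R,t=cal(n); p=K@(R@np.array(X)+t); return p[:2]/p[2]
E
python3 - <<'E'
from h import *
print(monitor.get_state())
for n in ('scene','top'):
    snap(n,f'pics/{n}0.png'); K,R,t=cal(n); print(n,K.tolist(),(-R.T@t),R.round(3).tolist())
print([a for a in dir(robot) if a[0]!='_'])
E
```

```text
pics
{'time_s': 0.0, 'joint_positions': array([-1.39928713e+00,  3.81179430e-01,  1.29824447e+00, -4.36257526e-06,
        1.46362561e+00, -2.15294889e-01]), 'qd': array([-0.0001401 ,  0.00198211, -0.00259394,  0.00213013,  0.00082219,
       -0.00252723]), 'tau': array([ 1.02263659e-04, -4.37927520e+01, -2.24554127e+01,  7.13233673e-02,
        3.52397491e-02, -1.22381311e-04]), 'eef_pos': array([ 0.20742922, -0.50909432,  0.24915216]), 'ee_rot': array([ 0.13539008,  0.69393304,  0.13642006, -0.69391356]), 'force': array([-0.55139176, -0.44749476,  0.9647515 ]), 'ft_torque': array([-0.02039693, -0.02555624, -0.00018508]), 'width': 0.08829933761985276}
scene [[467.85973859842653, 0.0, 310.62282341474696], [0.0, 467.85973859842653, 233.00177195797707], [0.0, 0.0, 1.0]] [ 1.3056546  -0.07721602  1.07467343] [[0.081, 0.997, 0.01], [0.802, -0.059, -0.594], [-0.592, 0.056, -0.804]]
top [[461.52325444265335, 0.0, 318.02780847395957], [0.0, 461.52325444265335, 236.63247952928793], [0.0, 0.0, 1.0]] [ 0.37989107 -0.01105124  1.36132314] [[0.029, -1.0, -0.006], [-0.989, -0.028, -0.143], [0.142, 0.01, -0.99]]
['Unreachable', 'tcp_to_tips']
```

View pics/scene0.png

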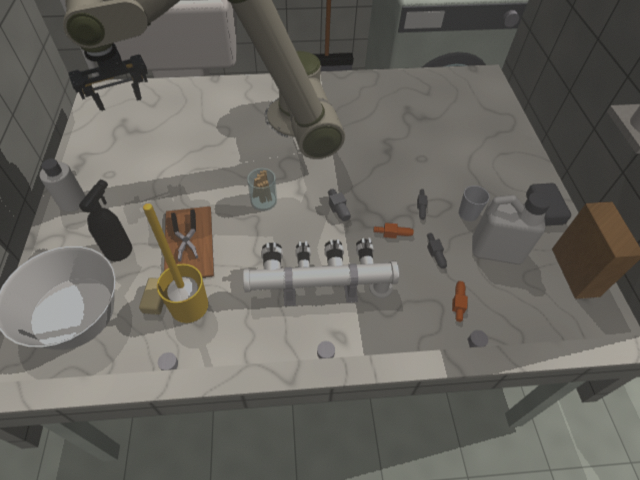

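View pics/top0.png

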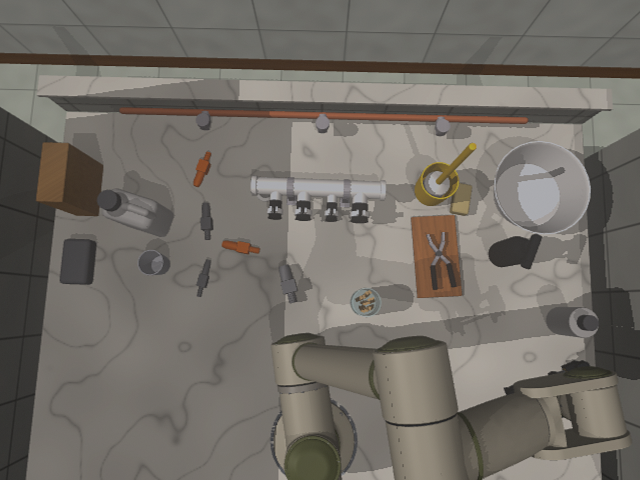

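The top view shows three grey tails at about (206,220), (204,277) and (289,280). Two orange look-alikes lie at (203,168) and (240,246), the pliers are on the board at (438,260), and the sockets are at x≈275–360, y≈210. I'll zoom in.

```bash
python3 - <<'E'
import cv2
a=cv2.imread('pics/top0.png')
cv2.imwrite('pics/c1.png',cv2.resize(a[190:310,180:310],None,fx=6,fy=5*6/5,interpolation=cv2.INTER_CUBIC)[:600*2][:,:])
c=cv2.resize(a[195:300,180:310],None,fx=5.6,fy=5.6,interpolation=cv2.INTER_CUBIC);cv2.imwrite('pics/c1.png',c)
c=cv2.resize(a[165:235,245:390],None,fx=5.5,fy=5.5,interpolation=cv2.INTER_CUBIC);cv2.imwrite('pics/c2.png',c)
c=cv2.resize(a[205:305,400:475],None,fx=6,fy=6,interpolation=cv2.INTER_CUBIC);cv2.imwrite('pics/c3.png',c)
s=cv2.imread('pics/scene0.png')
c=cv2.resize(s[225:305,235:405],None,fx=4.7,fy=4.7,interpolation=cv2.INTER_CUBIC);cv2.imwrite('pics/c4.png',c)
E
```

```text
(no output)
```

View pics/c1.png

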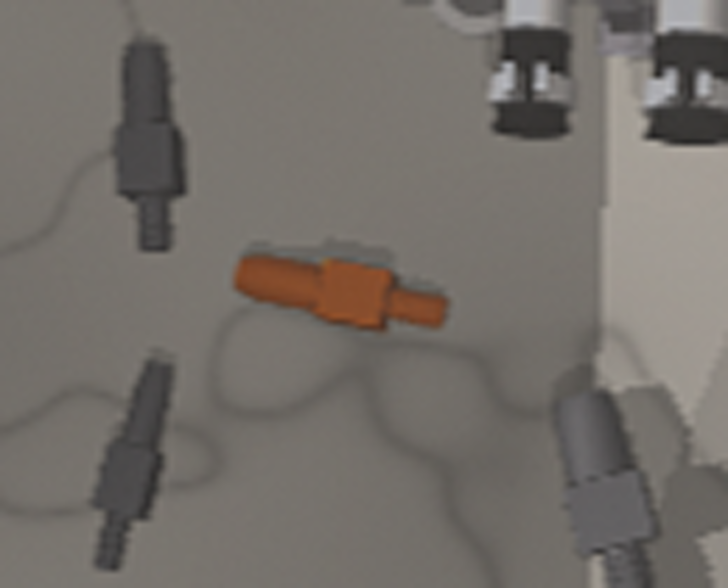

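View pics/c2.png

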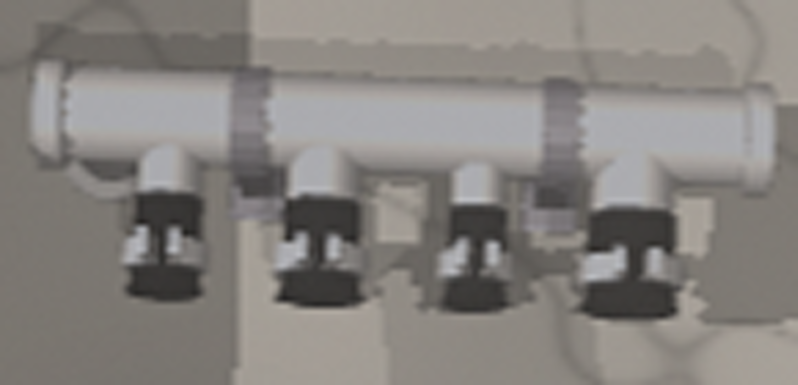

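View pics/c3.png

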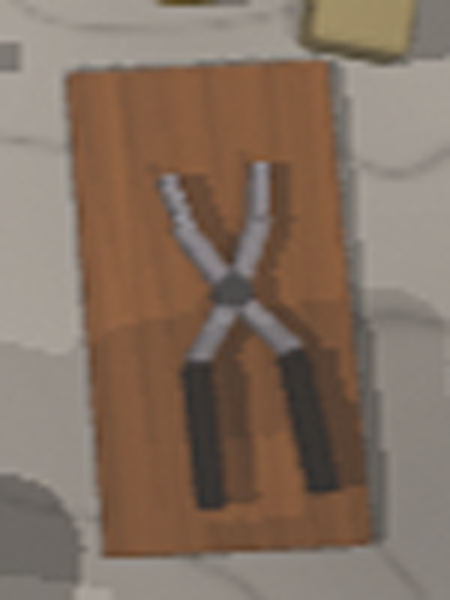

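View pics/c4.png

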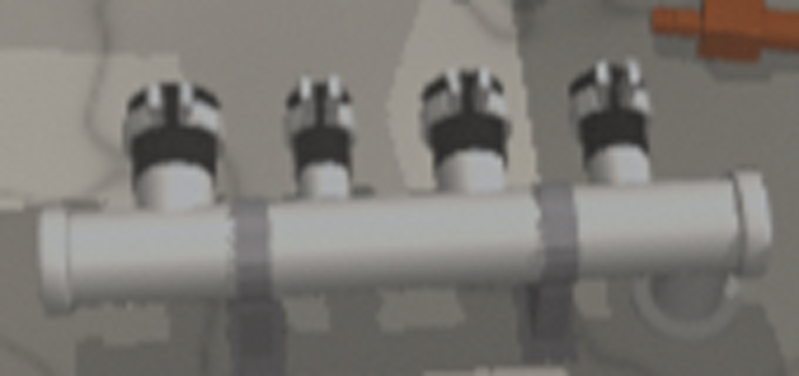

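```bash
cat >> h.py <<'E'
def line3(img,n,P,col,s,off,closed=False):
    q=np.array([[ (proj(n,p)-off+0.5)*s-0.5 ] for p in P]); cv2.polylines(img,[np.round(q*8).astype(np.int32)],closed,col,1,cv2.LINE_AA,3)
def crop(f,r0,r1,c0,c1,s):
    a=cv2.imread(f); return cv2.resize(a[r0:r1,c0:c1],None,fx=s,fy=s,interpolation=cv2.INTER_CUBIC),np.array([c0,r0])
E
cat > sock.py <<'E'
from h import *
# row model: mid (x,y) yaw ; order from +y to -y
def sockpos(m,order=(25,30,20,35)):
    x,y,yaw=m; d=np.array([np.cos(yaw),np.sin(yaw),0]); l=np.array([-np.sin(yaw),np.cos(yaw),0])
    return {k:np.array([x,y,.075])+l*0.08*(1.5-i) for i,k in enumerate(order)},d,l
def draw(img,n,m,s,off):
    S,d,l=sockpos(m); up=np.array([0,0,1.]); th=np.linspace(0,2*np.pi,40)
    for k,p in S.items():
        r=(k+10)/2000
        for xx in (0,.052): line3(img,n,[p+d*xx+r*(np.cos(t)*l+np.sin(t)*up) for t in th],(0,255,0),s,off)
        low={20:18,25:20.5,30:23,35:25.5}[k]/1000
        for sg in (1,-1):
            o=p+l*sg*.0105; line3(img,n,[o+d*a+up*b for a,b in((.014,low),(.028,low),(.028,.043),(.014,.043))],(0,0,255),s,off,True)
    L=[S[25]+l*.04,S[35]-l*.04]
    for c,h in((.095,.025),(.07,0),(.12,0)): line3(img,n,[q+d*c+up*h for q in L],(255,0,0),s,off)
E
python3 - <<'E'
from sock import *
a=unproj('top',275,219,.075);b=unproj('top',359,222,.075);print(a,b)
v=(a-b)[:2];mid=(a+b)/2;yaw=np.arctan2(-v[0],v[1]);print(np.linalg.norm(v),mid,yaw)
m=(mid[0],mid[1],yaw)
for n,r in(('top',(165,235,245,390)),('scene',(225,305,235,405))):
    c,off=crop(f'pics/{n}0.png',*r,4.7);draw(c,n,m,4.7,off);cv2.imwrite(f'pics/o_{n}.png',c)
E
```

```text
[0.61182437 0.12473646 0.075     ] [ 0.60986924 -0.11316591  0.075     ]
0.23791040964660473 [0.61084681 0.00578528 0.075     ] -0.008218023239285058
```

View pics/o_top.png

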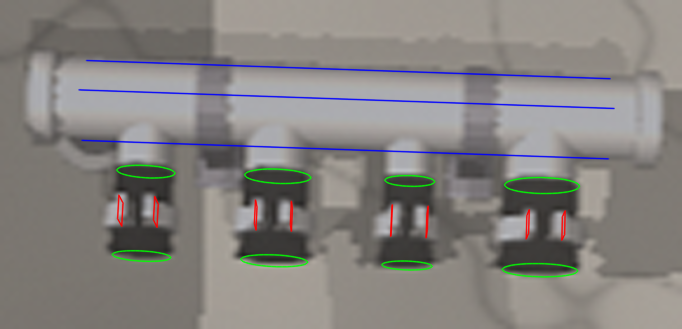

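View pics/o_scene.png

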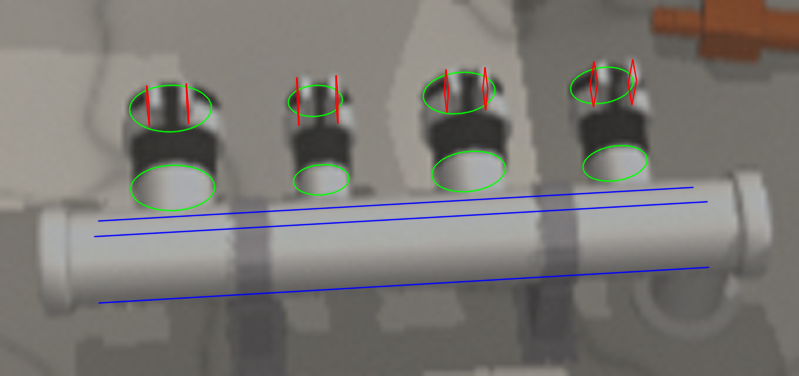

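```bash
python3 - <<'E'
from sock import *
m=(.6108,.0068,-.0082)
out=[]
for n,r in(('top',(195,225,262,315)),('top',(195,225,318,371)),('scene',(233,268,255,310)),('scene',(233,268,320,375))):
    c,off=crop(f'pics/{n}0.png',*r,7);
    d=c.copy();draw(d,n,m,7,off);out.append(np.hstack([cv2.resize(c,(395,250)),cv2.resize(d,(395,250))]))
cv2.imwrite('pics/o1.png',np.vstack(out[:2]));cv2.imwrite('pics/o2.png',np.vstack(out[2:]))
E
```

```text
(no output)
```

View pics/o1.png

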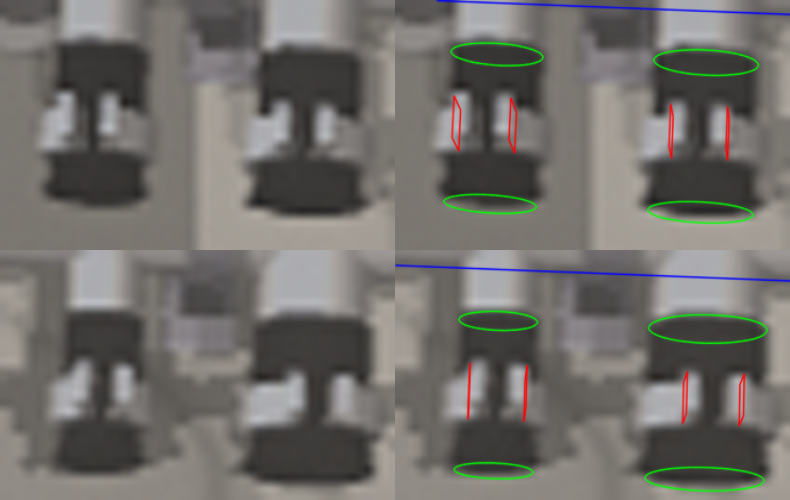

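View pics/o2.png

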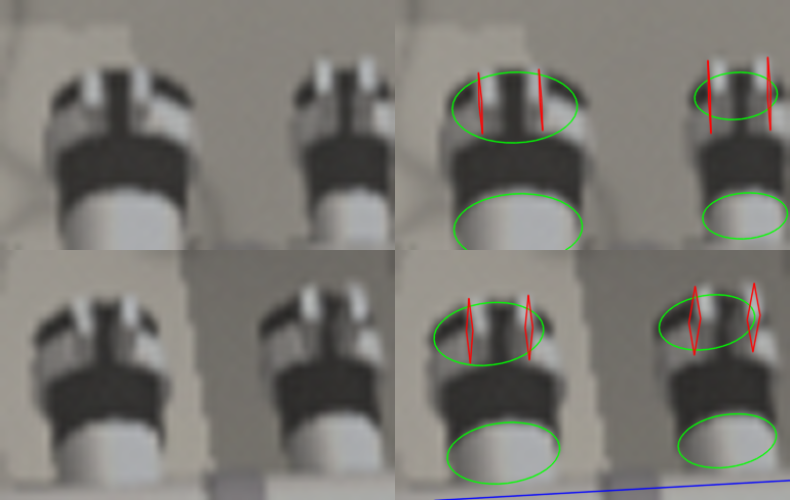

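```bash
cat > tail.py <<'E'
from h import *
from scipy.optimize import minimize
def parts(k,p):
    x,y,yaw=p; D=k/1000; B=(k+6)/1000; z=B/2
    d=np.array([np.cos(yaw),np.sin(yaw),0]); l=np.array([-d[1],d[0],0]); o=np.array([x,y,z]); up=np.array([0,0,1.])
    th=np.linspace(0,2*np.pi,24,endpoint=False)
    cir=lambda xx,r:[o+d*xx+r*(np.cos(t)*l+np.sin(t)*up) for t in th]
    sp=[cir(0,D/2)+cir(.032,D/2),cir(.032,D/2)+cir(.045,D/2-.0035)]
    bx=[o+d*a+l*b*B/2+up*c*B/2 for a in(0,-.036) for b in(1,-1) for c in(1,-1)]
    hs=cir(-.036,.007)+cir(-.066,.007)
    return sp+[bx,hs]
def mask(k,p,n,off,s,shape):
    m=np.zeros(shape,np.uint8)
    for P in parts(k,p):
        q=np.array([(proj(n,X)-off+.5)*s-.5 for X in P]).astype(np.float32)
        cv2.fillConvexPoly(m,np.round(cv2.convexHull(q)*16).astype(np.int32),255,cv2.LINE_AA,4)
    return m.astype(float)/255
def fit(k,p0,masks):
    # masks: list of (name, off, s, maskfloat)
    def cost(v):
        p=(p0[0]+v[0]/100,p0[1]+v[1]/100,p0[2]+v[2]/5); c=0
        for n,off,s,M in masks:
            A=mask(k,p,n,off,s,M.shape); c+=np.abs(A-M).sum()/M.sum()
        return c
    r=minimize(cost,[0,0,0],method='Nelder-Mead',options=dict(initial_simplex=[[0,0,0],[1,0,0],[0,1,0],[0,0,1]],xatol=1e-3,fatol=1e-5,maxiter=300))
    v=r.x; return (p0[0]+v[0]/100,p0[1]+v[1]/100,p0[2]+v[2]/5),r.fun
E
python3 - <<'E'
from tail import *
top=cv2.imread('pics/top0.png');sc=cv2.imread('pics/scene0.png')
rois={'A':[(206,210),(206,235)],'B':[(208,265),(200,293)],'C':[(284,268),(292,298)]}
for k,(t,h) in rois.items():
    T=unproj('top',*t,.015);H=unproj('top',*h,.015);print(k,T.round(3),H.round(3),proj('scene',T).round(),proj('scene',H).round())
print('px along bodies');
for n,(u,v) in {'A':(206,221),'B':(203,278),'C':(289,282)}.items(): print(n,top[v,u],top[v,u-9],top[v,u+9],top[v,u-14])
E
python3 - <<'E'
import sys;sys.path.insert(0,'.')
from h import *
o=[]
for n,r in(('top',(195,245,190,225)),('top',(252,302,185,220)),('top',(255,305,272,307)),('scene',(225,275,420,455)),('scene',(180,230,405,440)),('scene',(180,230,322,357))):
    c,_=crop(f'pics/{n}0.png',*r,7);o.append(c)
cv2.imwrite('pics/t.png',cv2.resize(np.vstack([np.hstack(o[:3]),np.hstack(o[3:])]),(630,600)))
E
```

```text
A [0.644 0.338 0.015] [0.569 0.333 0.015] [440. 260.] [431. 238.]
B [0.481 0.321 0.015] [0.399 0.339 0.015] [420. 214.] [420. 192.]
C [0.478 0.099 0.015] [0.392 0.072 0.015] [344. 218.] [332. 196.]
px along bodies
A [75 75 76] [110 115 119] [113 118 124] [110 116 120]
B [75 74 77] [108 114 118] [106 111 116] [109 114 118]
C [97 95 98] [ 99 102 106] [102 107 111] [101 107 111]
```

View pics/t.png

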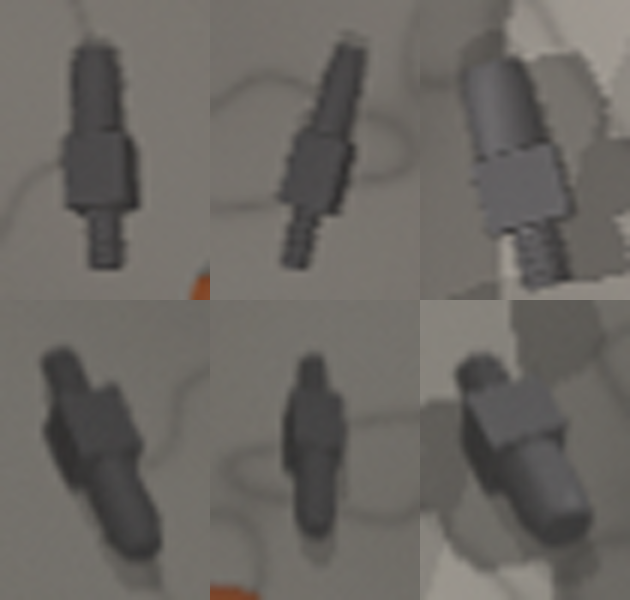

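```bash
cat >> tail.py <<'E'
def segm(f,c,rad,s=4):
    a=cv2.imread(f).astype(np.float32); u,v=int(c[0]),int(c[1]); r=rad
    w=a[v-r:v+r,u-r:u+r]; w=cv2.resize(w,None,fx=s,fy=s,interpolation=cv2.INTER_CUBIC); w=cv2.GaussianBlur(w,(0,0),2)
    # tail is neutral grey (red-blue ~1), shelf is warm (red-blue ~8)
    M=((w[:,:,2]-w[:,:,0])<4.5).astype(np.uint8)
    M=cv2.morphologyEx(M,cv2.MORPH_CLOSE,np.ones((5,5)));M=cv2.morphologyEx(M,cv2.MORPH_OPEN,np.ones((5,5)))
    n,L,S,C=cv2.connectedComponentsWithStats(M)
    cc=L[r*s-6:r*s+6,r*s-6:r*s+6].ravel(); cc=cc[cc>0]
    if len(cc)==0: return None
    i=np.bincount(cc).argmax(); M=(L==i).astype(float)
    return np.array([u-r,v-r]),s,M
E
python3 - <<'E'
from tail import *
init={'A':(.615,.337,.05),'B':(.45,.328,-.2),'C':(.445,.088,.3)}
vis=[]
for n,p in init.items():
    d=np.array([np.cos(p[2]),np.sin(p[2])])
    mid=[p[0]-.018*d[0],p[1]-.018*d[1],.02]
    ms=[]
    for cam in('top','scene'):
        g=segm(f'pics/{cam}0.png',proj(cam,mid),22)
        if g is None: print(n,cam,'none');continue
        ms.append((cam,)+g); vis.append(cv2.resize(g[2],(180,180)))
    for k in(20,25,30,35):
        print(n,k,[ (np.round(q,4),round(c,3)) for q,c in [fit(k,p,ms[:1]),fit(k,p,ms)]])
cv2.imwrite('pics/m.png',np.hstack(vis)[:, :]*255) if 180*len(vis)<=800 else cv2.imwrite('pics/m.png',cv2.resize(np.hstack(vis)*255,(780,130)))
E
```

```text
Traceback (most recent call last):
  File "tail.py", line 25, in fit
    r=minimize(cost,[0,0,0],method='Nelder-Mead',options=dict(initial_simplex=[[0,0,0],[1,0,0],[0,1,0],[0,0,1]],xatol=1e-3,fatol=1e-5,maxiter=300))
  File "tail.py", line 23, in cost
    A=mask(k,p,n,off,s,M.shape); c+=np.abs(A-M).sum()/M.sum()
  File "tail.py", line 15, in mask
    q=np.array([(proj(n,X)-off+.5)*s-.5 for X in P]).astype(np.float32)
                 ~~~~^^^^^
  File "h.py", line 11, in proj
    K,R,t=cal(n); p=K@(R@np.array(X)+t); return p[:2]/p[2]
          ~~~^^^
  File "h.py", line 6, in cal
    c=imaging.calibration(n); return np.array(c['K']),np.array(c['R']),np.array(c['t'])
ValueError: time passes only in moves, steps and waits
```

Too many calibration calls, so I'll cache it.

```bash
cat >> h.py <<'E'
import functools
cal=functools.cache(cal)
E
cat > fit0.py <<'E'
from tail import *
init={'A':(.615,.337,.05),'B':(.45,.328,-.2),'C':(.445,.088,.3)}
vis=[]
for n,p in init.items():
    d=np.array([np.cos(p[2]),np.sin(p[2])])
    mid=[p[0]-.018*d[0],p[1]-.018*d[1],.02]
    ms=[]
    for cam in('top','scene'):
        g=segm(f'pics/{cam}0.png',proj(cam,mid),22)
        if g is None: print(n,cam,'none');continue
        ms.append((cam,)+g); vis.append(cv2.resize(g[2],(130,130)))
    for k in(20,25,30,35):
        print(n,k,[ (np.round(q,4).tolist(),round(float(c),3)) for q,c in [fit(k,p,ms[:1]),fit(k,p,ms)]])
cv2.imwrite('pics/m.png',np.hstack(vis)*255)
E
python3 fit0.py
```

```text
A 20 [([0.6231, 0.337, 0.1249], 0.056), ([0.6223, 0.3374, 0.1251], 0.21)]
A 25 [([0.6232, 0.3355, 0.1097], 0.161), ([0.6217, 0.3366, 0.1227], 0.307)]
A 30 [([0.6232, 0.335, 0.1115], 0.338), ([0.6235, 0.334, 0.0848], 0.634)]
A 35 [([0.6233, 0.3342, 0.1087], 0.518), ([0.6245, 0.3315, 0.0541], 0.995)]
B 20 [([0.4543, 0.332, -0.1717], 0.241), ([0.4535, 0.332, -0.2164], 0.413)]
B 25 [([0.4547, 0.3323, -0.1392], 0.463), ([0.4542, 0.3294, -0.2427], 0.871)]
B 30 [([0.4545, 0.3311, -0.1865], 0.686), ([0.4533, 0.3278, -0.2669], 1.355)]
B 35 [([0.4559, 0.3334, -0.0967], 0.901), ([0.4532, 0.327, -0.2779], 1.859)]
C 20 [([0.4442, 0.0886, 0.3028], 0.334), ([0.4426, 0.0915, 0.3456], 0.723)]
C 25 [([0.4442, 0.0882, 0.3308], 0.221), ([0.4427, 0.0897, 0.3219], 0.485)]
C 30 [([0.4437, 0.0884, 0.3111], 0.113), ([0.4418, 0.0889, 0.299], 0.253)]
C 35 [([0.4427, 0.0876, 0.3308], 0.135), ([0.4414, 0.0883, 0.2885], 0.242)][ WARN:0@22.246] global loadsave.cpp:1063 imwrite_ Unsupported depth image for selected encoder is fallbacked to CV_8U.
```

```bash
ls pics
```

```text
c1.png
c2.png
c3.png
c4.png
m.png
o1.png
o2.png
o_scene.png
o_top.png
scene0.png
t.png
top0.png
```

View pics/m.png

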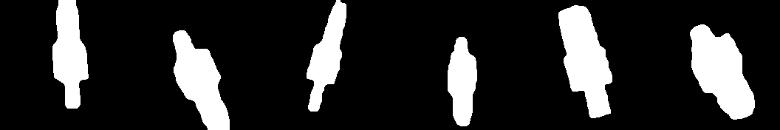

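```bash
sed -i 's/    M=((w\[:,:,2\]-w\[:,:,0\])<4.5).astype(np.uint8)/    M=((w[:,:,2]-w[:,:,0])<5.0).astype(np.uint8) if mode=="sat" else (w.mean(2)<94).astype(np.uint8)/; s/def segm(f,c,rad,s=4)/def segm(f,c,rad,s=4,mode="sat")/; s/(0,0),2)/(0,0),1.2)/' tail.py
sed -i "s/,22)/,28,mode='sat' if n=='C' else 'lum')/; s/\.hstack(vis)\*255/.uint8(np.hstack(vis)*255)/" fit0.py; python3 fit0.py
```

```text
A 20 [([0.6231, 0.3361, 0.0995], 0.167), ([0.6224, 0.3369, 0.1212], 0.415)]
A 25 [([0.622, 0.3359, 0.12], 0.067), ([0.6219, 0.3362, 0.1135], 0.204)]
A 30 [([0.6214, 0.3351, 0.1264], 0.203), ([0.6214, 0.335, 0.1082], 0.405)]
A 35 [([0.6208, 0.3345, 0.1313], 0.364), ([0.6211, 0.3342, 0.1024], 0.726)]
B 20 [([0.4541, 0.331, -0.1999], 0.071), ([0.4543, 0.3316, -0.199], 0.21)]
B 25 [([0.4535, 0.3306, -0.1954], 0.212), ([0.454, 0.3317, -0.1866], 0.417)]
B 30 [([0.4532, 0.3308, -0.1812], 0.396), ([0.4539, 0.3299, -0.2067], 0.789)]
B 35 [([0.4534, 0.3302, -0.1815], 0.582), ([0.4535, 0.3281, -0.2333], 1.19)]
C 20 [([0.4444, 0.0882, 0.32], 0.35), ([0.4427, 0.0913, 0.3546], 0.748)]
C 25 [([0.4439, 0.0881, 0.3146], 0.237), ([0.4427, 0.0896, 0.3347], 0.514)]
C 30 [([0.4435, 0.0883, 0.2949], 0.128), ([0.4424, 0.0889, 0.3141], 0.279)]
C 35 [([0.4426, 0.0877, 0.3154], 0.118), ([0.4416, 0.0882, 0.2963], 0.214)]
```

View pics/m.png

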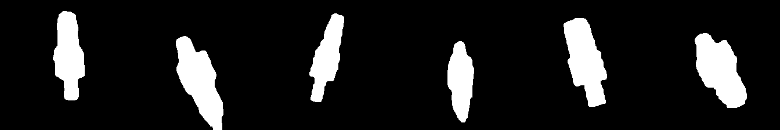

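```bash
cat > mv.py <<'E'
from h import *
from scipy.spatial.transform import Rotation as Ro
def cur():
    s=monitor.get_state(); q=s['ee_rot']; return s,np.array(s['eef_pos']),Ro.from_quat([q[1],q[2],q[3],q[0]])
def to(pos,yaw,verbose=True):
    """shift (cm) and rotvec (deg) to TCP pos with tool down, jaw axis along (-sin yaw,cos yaw)"""
    s,p,R=cur(); best=None
    for sg in(1,-1):
        y=sg*np.array([-np.sin(yaw),np.cos(yaw),0]); x=np.array([0,0,-1.]); z=np.cross(x,y)
        T=Ro.from_matrix(np.stack([x,y,z],1)); rv=np.degrees((T*R.inv()).as_rotvec())
        if best is None or np.linalg.norm(rv)<np.linalg.norm(best): best=rv
    print('t',round(s['time_s'],2),'p',p.round(4),'f',np.round(s['force'],1),'w',round(s['width'],4),'q6',round(s['joint_positions'][5],2),'| travel cm',((np.array(pos)-p)*100).round(2),'dr',best.round(2))
E
python3 - <<'E'
from mv import *
s,p,R=cur();print(R.as_matrix().round(3))
to((.4308,.3364,.12),-.2)
for i in (0,): 
  from sock import sockpos
  S,d,l=sockpos((.6108,.0068,-.0082)); print({k:v.round(4) for k,v in S.items()})
E
```

```text
[[-0.     0.377 -0.926]
 [ 0.001 -0.926 -0.377]
 [-1.    -0.001 -0.   ]]
t 0.1 p [ 0.2074 -0.5091  0.2492] f [-0.5 -1.3  0. ] w 0.0879 q6 -0.22 | travel cm [ 22.34  84.55 -12.92] dr [-7.000e-02  1.000e-02 -3.362e+01]
{25: array([0.6118, 0.1268, 0.075 ]), 30: array([0.6111, 0.0468, 0.075 ]), 20: array([ 0.6105, -0.0332,  0.075 ]), 35: array([ 0.6098, -0.1132,  0.075 ])}
```

send_rows([
  {"travel":[6,10,0],"dr":[0,0,20],"hand":0.2},
  {"travel":[10,20,0],"dr":[0,0,30],"hand":0.2},
  {"travel":[12,30,0],"dr":[0,0,45],"hand":0.2},
  {"travel":[14,40,0],"dr":[0,0,60],"hand":0.2},
  {"travel":[16,46,0],"dr":[0,0,70],"hand":0.2},
  {"travel":[17,50,0],"dr":[0,0,80],"hand":0.2},
  {"travel":[18,54,0],"dr":[0,0,85],"hand":0.2},
  {"travel":[18,56,0],"dr":[0,0,90],"hand":0.2},
  {"travel":[19,58,0],"dr":[0,0,95],"hand":0.2},
  {"travel":[19,60,0],"dr":[0,0,100],"hand":0.2},
], force=30)

```text
time_s: 1.1
eef_pos: [0.3652, -0.035, 0.2493]
ee_rot: [0.573, 0.413, 0.574, -0.414]
force: [0.3, 0.1, 0.5]
width: 0.0703
```

```bash
python3 - <<'E'
import re
s=open('mv.py').read().replace("for sg in(1,-1)","for sg in(1,)");open('mv.py','w').write(s)
E
python3 -c "
from mv import *
to((.4308,.3364,.12),-.2);print(monitor.get_state()['joint_positions'])"
```

```text
t 1.1 p [ 0.3652 -0.035   0.2493] f [0.3 0.1 0.5] w 0.0703 q6 -0.74 | travel cm [  6.56  37.14 -12.93] dr [ 4.000e-02 -4.000e-02  6.011e+01]
[-4.21154512e-01  5.30245089e-02  1.74094758e+00 -6.49750783e-04
  1.34842393e+00 -7.42669139e-01]
```

send_rows([
  {"travel":[1,5,-2],"dr":[0,0,8],"hand":0.2},
  {"travel":[2,10,-4],"dr":[0,0,16],"hand":0.2},
  {"travel":[3,15,-6],"dr":[0,0,24],"hand":0.2},
  {"travel":[4,20,-8],"dr":[0,0,32],"hand":0.2},
  {"travel":[5,25,-10],"dr":[0,0,40],"hand":0.2},
  {"travel":[6,30,-12],"dr":[0,0,48],"hand":0.2},
  {"travel":[6.5,34,-12.9],"dr":[0,0,56],"hand":0.2},
  {"travel":[6.6,37.1,-12.9],"dr":[0,0,60.1],"hand":0.2},
  {"travel":[6.6,37.1,-12.9],"dr":[0,0,60.1],"hand":0.2},
  {"travel":[6.6,37.1,-12.9],"dr":[0,0,60.1],"hand":0.2},
])

```text
time_s: 2.1
eef_pos: [0.4307, 0.3366, 0.1196]
ee_rot: [0.703, 0.069, 0.704, -0.071]
force: [0.1, 0.6, 0.2]
width: 0.0706
```

```bash
python3 -c "
from mv import *
to((.4308,.3364,.0145),-.2);snap('top','pics/top1.png');snap('scene','pics/scene1.png')
c,_=crop('pics/scene1.png',160,300,300,500,4);cv2.imwrite('pics/s1.png',c)"
```

```text
t 2.1 p [0.4307 0.3366 0.1196] f [0.1 0.6 0.2] w 0.0706 q6 -0.92 | travel cm [ 1.000e-02 -2.000e-02 -1.051e+01] dr [ 0.1  -0.08 -0.08]
```

View pics/s1.png

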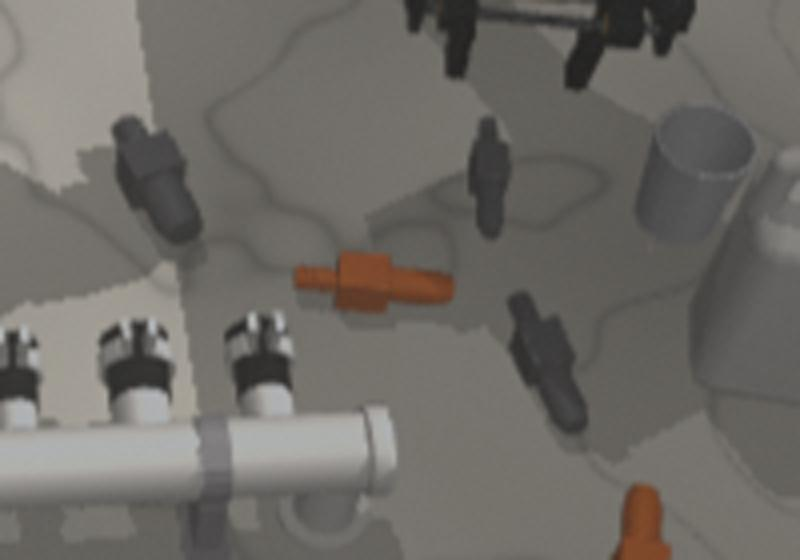

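The scene crop shows the open fingers right above the 20 mm tail (crop 490,180). The tail hasn't moved and the cup is clear to the right. Descending.

send_rows([
  {"travel":[0,0,-3.5],"dr":[0,0,0],"hand":0.2},
  {"travel":[0,0,-7],"dr":[0,0,0],"hand":0.2},
  {"travel":[0,0,-9.5],"dr":[0,0,0],"hand":0.2},
  {"travel":[0,0,-10.5],"dr":[0,0,0],"hand":0.2},
  {"travel":[0,0,-10.5],"dr":[0,0,0],"hand":0.2},
  {"travel":[0,0,-10.5],"dr":[0,0,0],"hand":0.85},
  {"travel":[0,0,-10.5],"dr":[0,0,0],"hand":0.85},
  {"travel":[0,0,-10.5],"dr":[0,0,0],"hand":0.85},
  {"travel":[0,0,-10.5],"dr":[0,0,0],"hand":0.85},
  {"travel":[0,0,-10.5],"dr":[0,0,0],"hand":0.85},
], force=40)

```text
time_s: 3.2
eef_pos: [0.4312, 0.3352, 0.0156]
ee_rot: [0.704, 0.071, 0.704, -0.071]
force: [0.3, -0.6, 0.0]
width: 0.0327
```

```bash
python3 -c "
from mv import *
to((.53,-.0332,.12),-.008)"
```

```text
t 3.2 p [0.4312 0.3352 0.0156] f [ 0.3 -0.6  0. ] w 0.0327 q6 -0.92 | travel cm [  9.88 -36.84  10.44] dr [ 0.07 -0.   11.07]
```

send_rows([
  {"travel":[0,0,0],"dr":[0,0,0],"hand":0.85},
  {"travel":[0,0,0],"dr":[0,0,0],"hand":0.85},
  {"travel":[0,0,0],"dr":[0,0,0],"hand":0.85},
])

```text
time_s: 3.5
eef_pos: [0.4311, 0.3353, 0.0157]
ee_rot: [0.704, 0.071, 0.704, -0.071]
force: [-0.1, -0.1, 1.4]
width: 0.0256
```

send_rows([
  {"travel":[0,0,4],"dr":[0,0,0],"hand":0.85},
  {"travel":[0,0,8],"dr":[0,0,0],"hand":0.85},
  {"travel":[1,-4,10.4],"dr":[0,0,4],"hand":0.85},
  {"travel":[2,-9,10.4],"dr":[0,0,8],"hand":0.85},
  {"travel":[3,-14,10.4],"dr":[0,0,11],"hand":0.85},
  {"travel":[4,-19,10.4],"dr":[0,0,11],"hand":0.85},
  {"travel":[5,-24,10.4],"dr":[0,0,11],"hand":0.85},
  {"travel":[6,-29,10.4],"dr":[0,0,11],"hand":0.85},
  {"travel":[7,-34,9],"dr":[0,0,11],"hand":0.85},
  {"travel":[8,-36.8,7],"dr":[0,0,11],"hand":0.85},
])

```text
time_s: 4.5
eef_pos: [0.5119, -0.0356, 0.0864]
ee_rot: [0.708, 0.003, 0.706, -0.005]
force: [1.0, 1.1, -0.1]
width: 0.0256
```

```bash
python3 -c "
from mv import *
to((.517,-.0332,.0777),-.008)"
```

```text
t 4.5 p [ 0.5119 -0.0356  0.0864] f [ 1.   1.1 -0.1] w 0.0256 q6 -1.86 | travel cm [ 0.51  0.24 -0.87] dr [0.13 0.18 0.15]
```

send_rows([
  {"travel":[0.5,0.24,-0.87],"dr":[0.1,0.2,0.1],"hand":0.85},
  {"travel":[0.5,0.24,-0.87],"dr":[0.1,0.2,0.1],"hand":0.85},
  {"travel":[0.5,0.24,-0.87],"dr":[0.1,0.2,0.1],"hand":0.85},
])

```text
time_s: 4.8
eef_pos: [0.5166, -0.0322, 0.0778]
ee_rot: [0.707, 0.003, 0.707, -0.003]
force: [-0.1, -0.3, -0.9]
width: 0.0256
```

```bash
python3 -c "
from mv import *
to((.517,-.0332,.0777),-.008);snap('top','pics/top2.png');snap('scene','pics/scene2.png')
a,_=crop('pics/scene2.png',190,300,240,390,4);b,_=crop('pics/top2.png',165,305,250,380,4);cv2.imwrite('pics/s1.png',a);cv2.imwrite('pics/s2.png',b)"
```

```text
t 4.8 p [ 0.5166 -0.0322  0.0778] f [-0.1 -0.3 -0.9] w 0.0256 q6 -1.85 | travel cm [ 0.04 -0.1  -0.01] dr [ 0.01 -0.05 -0.01]
```

View pics/s1.png

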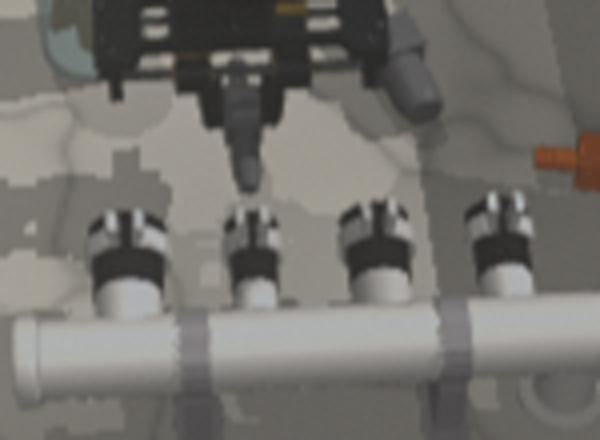

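View pics/s2.png

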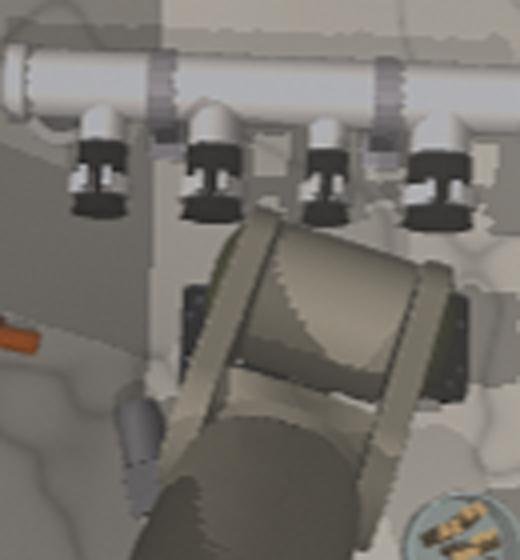

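The scene view shows the tail held level with its tip pointing at socket20 (crop 250,190). Inserting slowly.

send_rows([
  {"travel":[0.7,-0.1,0],"dr":[0,0,0],"hand":0.85},
  {"travel":[1.4,-0.1,0],"dr":[0,0,0],"hand":0.85},
  {"travel":[2.0,-0.1,0],"dr":[0,0,0],"hand":0.85},
  {"travel":[2.6,-0.1,0],"dr":[0,0,0],"hand":0.85},
  {"travel":[3.2,-0.1,0],"dr":[0,0,0],"hand":0.85},
  {"travel":[3.8,-0.1,0],"dr":[0,0,0],"hand":0.85},
  {"travel":[4.2,-0.1,0],"dr":[0,0,0],"hand":0.85},
])

```text
time_s: 5.6
eef_pos: [0.5593, -0.0331, 0.0782]
ee_rot: [0.707, 0.002, 0.707, -0.003]
force: [-0.5, 0.8, -0.1]
width: 0.0258
```

send_rows([
  {"travel":[0.6,0,0],"dr":[0,0,0],"hand":0.85},
  {"travel":[1.2,0,0],"dr":[0,0,0],"hand":0.85},
  {"travel":[1.7,0,0],"dr":[0,0,0],"hand":0.85},
  {"travel":[2.2,0,0],"dr":[0,0,0],"hand":0.85},
  {"travel":[2.5,0,0],"dr":[0,0,0],"hand":0.85},
  {"travel":[2.5,0,0],"dr":[0,0,0],"hand":0.85},
])

```text
time_s: 6.2
eef_pos: [0.5846, -0.0331, 0.0782]
ee_rot: [0.707, 0.002, 0.707, -0.003]
force: [-1.1, -0.1, -0.4]
width: 0.0258
```

Home is expected at about 0.587. I'll feel for the shoulder contact.

send_rows([
  {"travel":[0.2,0,0],"dr":[0,0,0],"hand":0.85},
  {"travel":[0.3,0,0],"dr":[0,0,0],"hand":0.85},
  {"travel":[0.4,0,0],"dr":[0,0,0],"hand":0.85},
  {"travel":[0.4,0,0],"dr":[0,0,0],"hand":0.85},
])

```text
time_s: 6.6
eef_pos: [0.5887, -0.0331, 0.0782]
ee_rot: [0.707, 0.002, 0.707, -0.003]
force: [0.3, -0.4, -0.5]
width: 0.0258
```

send_rows([
  {"travel":[0.2,0,0],"dr":[0,0,0],"hand":0.85},
  {"travel":[0.3,0,0],"dr":[0,0,0],"hand":0.85},
  {"travel":[0.3,0,0],"dr":[0,0,0],"hand":0.85},
])

```text
time_s: 6.9
eef_pos: [0.5897, -0.033, 0.0781]
ee_rot: [0.705, 0.002, 0.709, -0.003]
force: [-10.5, -0.9, 4.6]
width: 0.0256
```

send_rows([
  {"travel":[0,0,0],"dr":[0,0,0],"hand":0.5},
  {"travel":[0,0,0],"dr":[0,0,0],"hand":0.5},
  {"travel":[0,0,0],"dr":[0,0,0],"hand":0.5},
  {"travel":[0,0,0],"dr":[0,0,0],"hand":0.5},
  {"travel":[0,0,3],"dr":[0,0,0],"hand":0.5},
  {"travel":[0,0,6],"dr":[0,0,0],"hand":0.5},
  {"travel":[-2,0,9],"dr":[0,0,0],"hand":0.4},
  {"travel":[-4,4,10],"dr":[0,0,0],"hand":0.3},
  {"travel":[-4,9,10],"dr":[0,0,0],"hand":0.2},
  {"travel":[-4,14,10],"dr":[0,0,0],"hand":0.2},
])

```text
time_s: 7.9
eef_pos: [0.5494, 0.1082, 0.1789]
ee_rot: [0.706, 0.003, 0.708, -0.003]
force: [0.8, 0.3, -1.0]
width: 0.0705
```

```bash
python3 -c "
from mv import *
snap('top','pics/top3.png');snap('scene','pics/scene3.png')
yaw=.115; sh=np.array([.622,.336]);g=sh-.024*np.array([np.cos(yaw),np.sin(yaw)])
to((g[0],g[1],.12),yaw)
a,_=crop('pics/scene3.png',150,300,240,480,3.3);b,_=crop('pics/top3.png',165,305,180,380,3.3);cv2.imwrite('pics/s1.png',a);cv2.imwrite('pics/s2.png',b)"
```

```text
t 8.0 p [0.549  0.1119 0.1784] f [-0.5 -0.9 -0.3] w 0.0704 q6 -1.58 | travel cm [ 4.92 22.13 -5.84] dr [-0.03 -0.25  6.66]
```

View pics/s1.png

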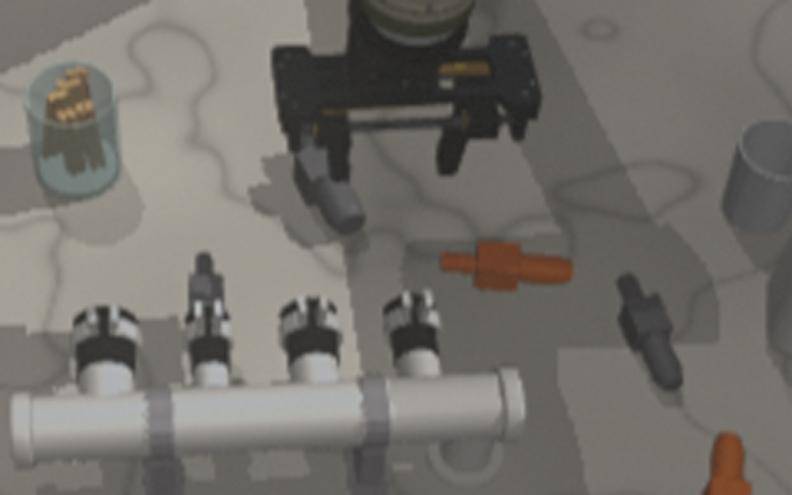

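View pics/s2.png

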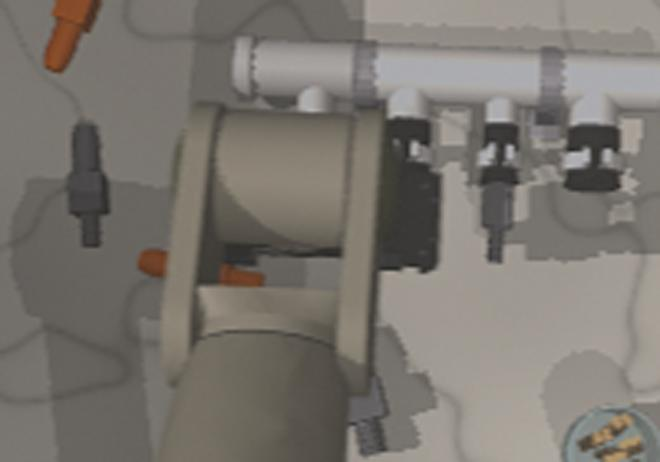

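```bash
python3 -c "
from h import *
for p in ((473,248),(482,256),(536,263),(533,255)): print(p,unproj('scene',*p,0).round(3))
for p in ((172,225),(160,235)): print(p,unproj('top',*p,0.0).round(3),unproj('top',*p,0.1).round(3))
c,_=crop('pics/top3.png',150,300,60,240,4);cv2.imwrite('pics/s2.png',c)
c,_=crop('pics/scene3.png',160,300,440,600,4);cv2.imwrite('pics/s1.png',c)
"
```

```text
(473, 248) [0.601 0.447 0.   ]
(482, 256) [0.629 0.465 0.   ]
(536, 263) [0.662 0.606 0.   ]
(533, 255) [0.636 0.607 0.   ]
(172, 225) [0.598 0.441 0.   ] [0.582 0.407 0.1  ]
(160, 235) [0.567 0.474 0.   ] [0.553 0.439 0.1  ]
```

View pics/s2.png

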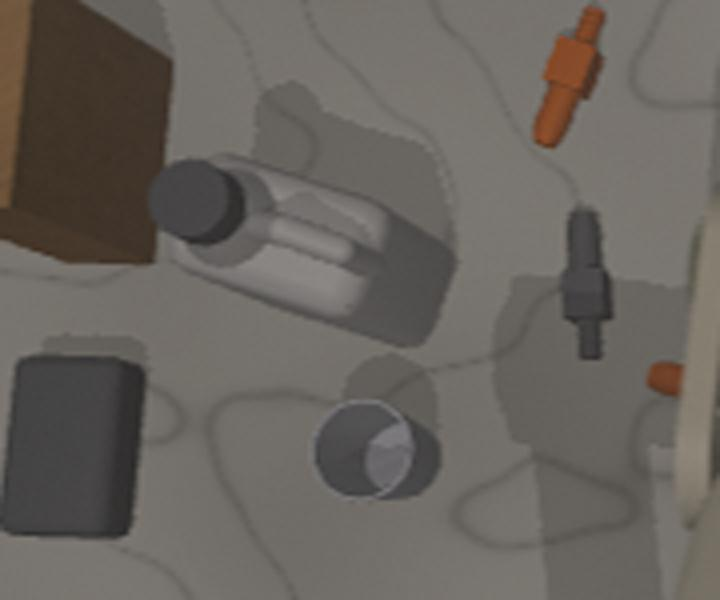

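View pics/s1.png

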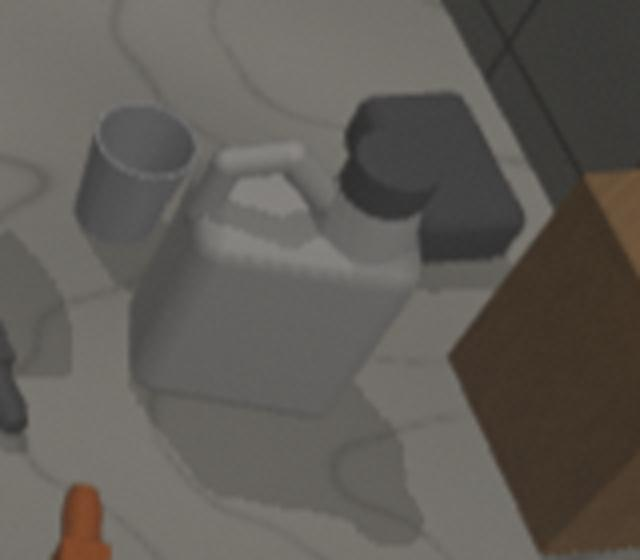

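send_rows([
  {"travel":[1,4,0],"dr":[0,0,1],"hand":0.1},
  {"travel":[2,8,0],"dr":[0,0,2],"hand":0.0},
  {"travel":[3,13,0],"dr":[0,0,4],"hand":0.0},
  {"travel":[4,18,-2],"dr":[0,0,6],"hand":0.0},
  {"travel":[5.1,20.1,-5],"dr":[0,-0.2,6.7],"hand":0.0},
  {"travel":[5.1,20.1,-6],"dr":[0,-0.2,6.7],"hand":0.0},
  {"travel":[5.1,20.1,-6],"dr":[0,-0.2,6.7],"hand":0.0},
  {"travel":[5.1,20.1,-6],"dr":[0,-0.2,6.7],"hand":0.0},
])

```text
time_s: 8.8
eef_pos: [0.6005, 0.3117, 0.1194]
ee_rot: [0.706, -0.04, 0.706, 0.041]
force: [0.5, -0.2, 0.6]
width: 0.088
```

```bash
python3 -c "
from mv import *
snap('scene','pics/scene4.png')
to((.6005,.3133,.0165),.115)
a,_=crop('pics/scene4.png',150,300,360,560,4);cv2.imwrite('pics/s1.png',a)"
```

```text
t 8.85 p [0.6007 0.3117 0.12  ] f [ 0.2  0.9 -1. ] w 0.0883 q6 -1.38 | travel cm [ -0.02   0.16 -10.35] dr [-0.05  0.06  0.06]
```

View pics/s1.png

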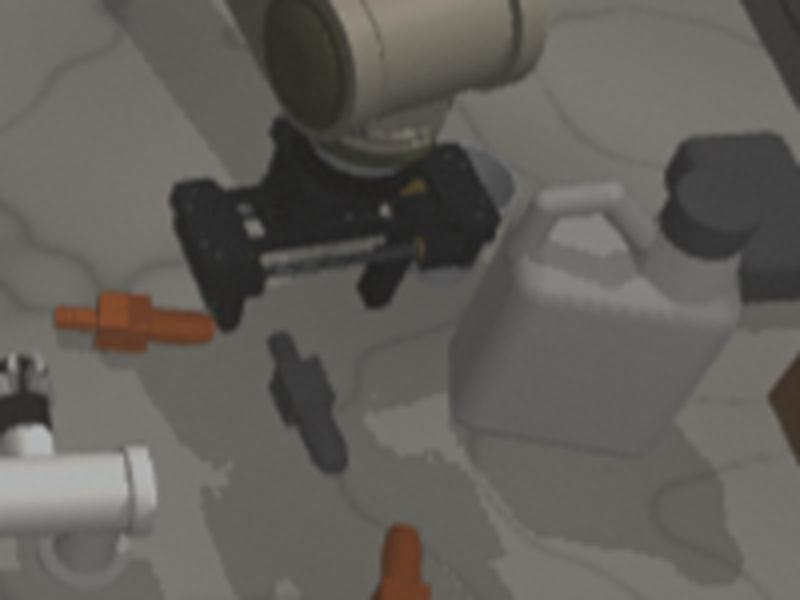

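```bash
python3 -c "
from h import *
print(unproj('scene',413,232,.0155).round(3),unproj('scene',374,232,.0155).round(3)); print(proj('scene',[.6,.255,.005]))"
```

```text
[0.544 0.286 0.016] [0.536 0.176 0.016]
[405.60281962 251.01579111]
```

send_rows([
  {"travel":[0,0.15,-3.5],"dr":[0,0,0],"hand":0.0},
  {"travel":[0,0.15,-7],"dr":[0,0,0],"hand":0.0},
  {"travel":[0,0.15,-9.5],"dr":[0,0,0],"hand":0.0},
  {"travel":[0,0.15,-10.4],"dr":[0,0,0],"hand":0.0},
  {"travel":[0,0.15,-10.4],"dr":[0,0,0],"hand":0.2},
  {"travel":[0,0.15,-10.4],"dr":[0,0,0],"hand":0.4},
  {"travel":[0,0.15,-10.4],"dr":[0,0,0],"hand":0.5},
  {"travel":[0,0.15,-10.4],"dr":[0,0,0],"hand":0.6},
  {"travel":[0,0.15,-10.4],"dr":[0,0,0],"hand":0.7},
  {"travel":[0,0.15,-10.4],"dr":[0,0,0],"hand":0.8},
])

```text
time_s: 9.85
eef_pos: [0.6008, 0.3134, 0.0164]
ee_rot: [0.707, -0.04, 0.705, 0.041]
force: [0.1, 0.8, 0.6]
width: 0.0423
```

send_rows([
  {"travel":[0,0,0],"dr":[0,0,0],"hand":0.8},
  {"travel":[0,0,0],"dr":[0,0,0],"hand":0.8},
  {"travel":[0,0,0],"dr":[0,0,0],"hand":0.8},
])

```text
time_s: 10.15
eef_pos: [0.6007, 0.3133, 0.0165]
ee_rot: [0.707, -0.04, 0.705, 0.041]
force: [-0.9, 0.5, 1.1]
width: 0.0307
```

```bash
python3 -c "
from mv import *
snap('scene','pics/scene5.png')
to((.515,.1268,.0777),-.008)
a,_=crop('pics/scene5.png',150,300,360,560,4);cv2.imwrite('pics/s1.png',a)"
```

```text
t 10.2 p [0.6007 0.3133 0.0165] f [0.2 0.1 0.7] w 0.0304 q6 -1.38 | travel cm [ -8.57 -18.65   6.12] dr [-0.06  0.1  -7.  ]
```

View pics/s1.png

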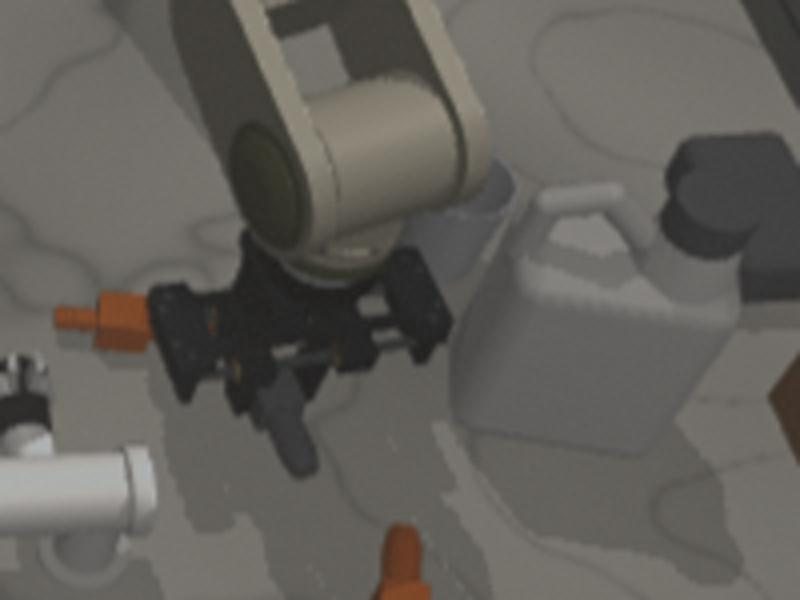

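send_rows([
  {"travel":[0,0,4],"dr":[0,0,0],"hand":0.8},
  {"travel":[-1,0,8],"dr":[0,0,0],"hand":0.8},
  {"travel":[-4,-2,10],"dr":[0,0,-2],"hand":0.8},
  {"travel":[-7,-5,10],"dr":[0,0,-4],"hand":0.8},
  {"travel":[-8.6,-9,10],"dr":[0,0,-7],"hand":0.8},
  {"travel":[-8.6,-13,8],"dr":[0,0,-7],"hand":0.8},
  {"travel":[-8.6,-17,6.5],"dr":[0,0,-7],"hand":0.8},
  {"travel":[-8.6,-18.65,6],"dr":[0,0.1,-7],"hand":0.8},
  {"travel":[-8.6,-18.65,6],"dr":[0,0.1,-7],"hand":0.8},
  {"travel":[-8.6,-18.65,6],"dr":[0,0.1,-7],"hand":0.8},
])

```text
time_s: 11.2
eef_pos: [0.5149, 0.1271, 0.0766]
ee_rot: [0.707, 0.003, 0.707, -0.003]
force: [-0.1, 0.9, -1.4]
width: 0.0307
```

```bash
python3 -c "
from mv import *
snap('scene','pics/scene6.png')
to((.5878,.1268,.076),-.008)
a,_=crop('pics/scene6.png',190,310,300,450,4);cv2.imwrite('pics/s1.png',a)"
```

```text
t 11.25 p [0.5149 0.1276 0.0767] f [-0.5 -0.2 -0.4] w 0.031 q6 -1.55 | travel cm [ 7.29 -0.08 -0.07] dr [-0.07  0.04 -0.03]
```

View pics/s1.png

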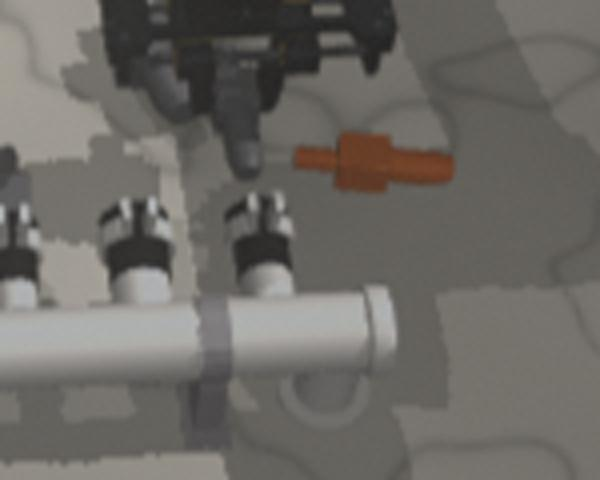

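The held 25 mm tail is lined up with socket25 (tip at crop 247,170, mouth at 258,205). Inserting.

send_rows([
  {"travel":[1,-0.08,-0.05],"dr":[0,0,0],"hand":0.8},
  {"travel":[2,-0.08,-0.05],"dr":[0,0,0],"hand":0.8},
  {"travel":[3,-0.08,-0.05],"dr":[0,0,0],"hand":0.8},
  {"travel":[3.7,-0.08,-0.05],"dr":[0,0,0],"hand":0.8},
  {"travel":[4.4,-0.08,-0.05],"dr":[0,0,0],"hand":0.8},
  {"travel":[5.0,-0.08,-0.05],"dr":[0,0,0],"hand":0.8},
  {"travel":[5.0,-0.08,-0.05],"dr":[0,0,0],"hand":0.8},
])

```text
time_s: 11.95
eef_pos: [0.5656, 0.1267, 0.0762]
ee_rot: [0.707, 0.003, 0.707, -0.002]
force: [0.9, -0.2, -1.2]
width: 0.031
```

send_rows([
  {"travel":[0.6,0,0],"dr":[0,0,0],"hand":0.8},
  {"travel":[1.2,0,0],"dr":[0,0,0],"hand":0.8},
  {"travel":[1.7,0,0],"dr":[0,0,0],"hand":0.8},
  {"travel":[2.1,0,0],"dr":[0,0,0],"hand":0.8},
  {"travel":[2.1,0,0],"dr":[0,0,0],"hand":0.8},
])

```text
time_s: 12.45
eef_pos: [0.5871, 0.1267, 0.0761]
ee_rot: [0.708, 0.003, 0.707, -0.002]
force: [-0.4, 0.2, -0.5]
width: 0.0309
```

send_rows([
  {"travel":[0.2,0,0],"dr":[0,0,0],"hand":0.8},
  {"travel":[0.4,0,0],"dr":[0,0,0],"hand":0.8},
  {"travel":[0.5,0,0],"dr":[0,0,0],"hand":0.8},
  {"travel":[0.5,0,0],"dr":[0,0,0],"hand":0.8},
])

```text
time_s: 12.85
eef_pos: [0.5911, 0.1267, 0.0759]
ee_rot: [0.707, 0.003, 0.708, -0.002]
force: [-5.3, 0.4, 1.5]
width: 0.0309
```

send_rows([
  {"travel":[0.2,0,0],"dr":[0,0,0],"hand":0.8},
  {"travel":[0.2,0,0],"dr":[0,0,0],"hand":0.8},
])

```text
time_s: 13.05
eef_pos: [0.5912, 0.1268, 0.0758]
ee_rot: [0.705, 0.003, 0.709, -0.002]
force: [-9.7, -0.5, 4.4]
width: 0.0305
```

send_rows([
  {"travel":[0,0,0],"dr":[0,0,0],"hand":0.45},
  {"travel":[0,0,0],"dr":[0,0,0],"hand":0.45},
  {"travel":[0,0,0],"dr":[0,0,0],"hand":0.45},
  {"travel":[0,0,0],"dr":[0,0,0],"hand":0.45},
  {"travel":[0,0,3],"dr":[0,0,0],"hand":0.45},
  {"travel":[0,0,6],"dr":[0,0,0],"hand":0.4},
  {"travel":[-3,0,9],"dr":[0,0,0],"hand":0.4},
  {"travel":[-6,3,10],"dr":[0,0,0],"hand":0.3},
  {"travel":[-6,8,10],"dr":[0,0,0],"hand":0.2},
  {"travel":[-6,12,10],"dr":[0,0,0],"hand":0.2},
])

```text
time_s: 14.05
eef_pos: [0.5307, 0.2485, 0.1769]
ee_rot: [0.705, 0.003, 0.709, -0.002]
force: [-0.2, 0.3, -0.1]
width: 0.0703
```

```bash
python3 -c "
from mv import *
snap('top','pics/top7.png');snap('scene','pics/scene7.png')
from tail import *
p=(.4424,.089,.31)
ms=[]
for cam in('top','scene'):
    g=segm(f'pics/{cam}7.png',proj(cam,[.425,.083,.02]),28)
    if g is None: print('none',cam); continue
    ms.append((cam,)+g)
for k in(30,35):
  for m in ms: print(k,fit(k,p,[m]))
a,_=crop('pics/scene7.png',150,300,240,480,3.3);b,_=crop('pics/top7.png',165,315,220,400,4);cv2.imwrite('pics/s1.png',a);cv2.imwrite('pics/s2.png',b)"
```

```text
30 ((np.float64(0.44367491199655673), np.float64(0.08825097783717654), np.float64(0.3020942075583252)), np.float64(0.12664465300475283))
30 ((np.float64(0.43906248534649106), np.float64(0.08943976908803361), np.float64(0.3118260038302016)), np.float64(0.10786928854432926))
35 ((np.float64(0.44280832146042215), np.float64(0.08773645093225911), np.float64(0.30898832785573255)), np.float64(0.1179680213750977))
35 ((np.float64(0.44001357138996205), np.float64(0.08918435849759497), np.float64(0.26698683662656486)), np.float64(0.08879346948875634))
```

View pics/s1.png

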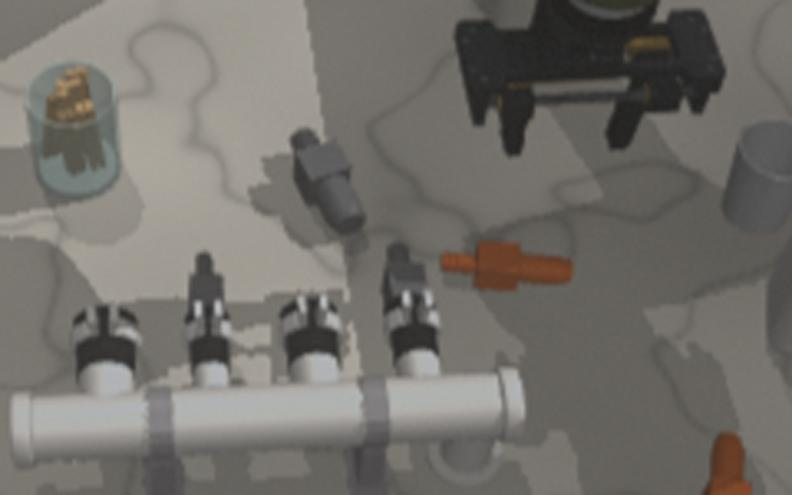

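View pics/s2.png

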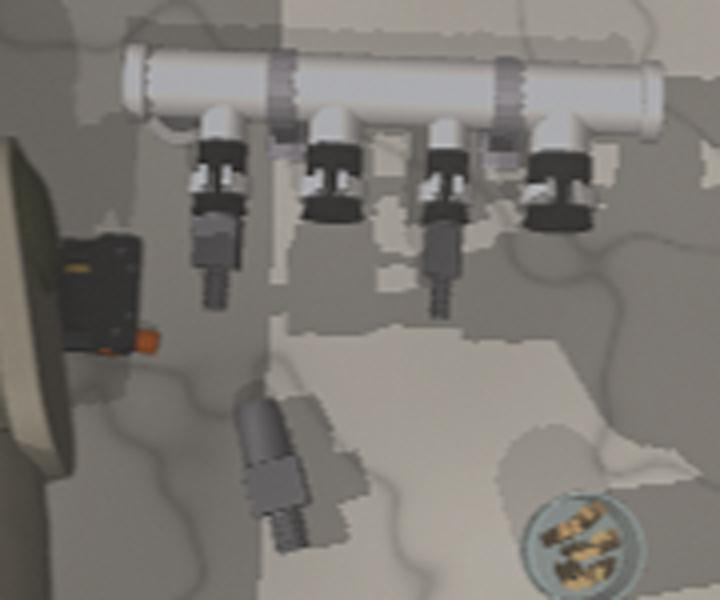

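Both seated tails have their shoulders at the mouths. On to the third tail, where the gripper width will give its size.

```bash
python3 -c "
from mv import *
to((.4191,.0814,.12),.30)
print(unproj('top',366,301,.11))"
```

```text
t 14.15 p [0.5305 0.2507 0.176 ] f [ 0.3 -0.8 -0.4] w 0.0706 q6 -1.33 | travel cm [-11.14 -16.93  -5.6 ] dr [-0.07 -0.33 17.37]
[ 0.38896035 -0.13268201  0.11      ]
```

send_rows([
  {"travel":[-3,-3,0],"dr":[0,0,4],"hand":0.15},
  {"travel":[-6,-7,-1],"dr":[0,0,8],"hand":0.15},
  {"travel":[-9,-11,-3],"dr":[0,0,12],"hand":0.15},
  {"travel":[-11,-15,-5],"dr":[0,0,17],"hand":0.15},
  {"travel":[-11.1,-16.9,-5.6],"dr":[-0.1,-0.3,17.4],"hand":0.15},
  {"travel":[-11.1,-16.9,-5.6],"dr":[-0.1,-0.3,17.4],"hand":0.15},
  {"travel":[-11.1,-16.9,-5.6],"dr":[-0.1,-0.3,17.4],"hand":0.15},
])

```text
time_s: 14.85
eef_pos: [0.4201, 0.0814, 0.1204]
ee_rot: [0.699, -0.105, 0.699, 0.105]
force: [-0.4, 0.5, 0.5]
width: 0.075
```

```bash
python3 -c "
from mv import *
snap('scene','pics/scene8.png')
to((.4191,.0814,.020),.30)
a,_=crop('pics/scene8.png',120,270,240,440,4);cv2.imwrite('pics/s1.png',a)"
```

```text
t 14.9 p [0.4203 0.0819 0.1205] f [-0.3  0.4 -1. ] w 0.0745 q6 -1.96 | travel cm [ -0.12  -0.05 -10.05] dr [0.04 0.04 0.  ]
```

View pics/s1.png

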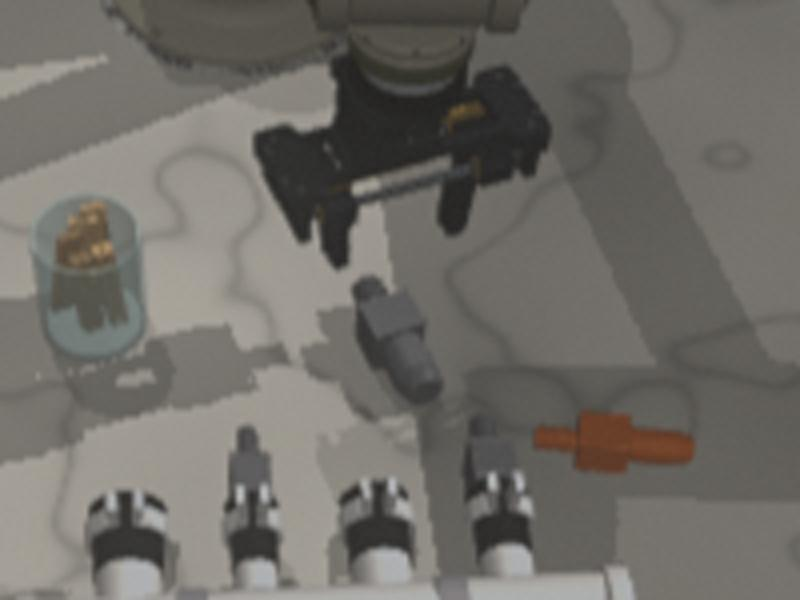

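send_rows([
  {"travel":[-0.1,-0.05,-3.5],"dr":[0,0,0],"hand":0.15},
  {"travel":[-0.1,-0.05,-7],"dr":[0,0,0],"hand":0.15},
  {"travel":[-0.1,-0.05,-9.5],"dr":[0,0,0],"hand":0.15},
  {"travel":[-0.1,-0.05,-10.05],"dr":[0,0,0],"hand":0.15},
  {"travel":[-0.1,-0.05,-10.05],"dr":[0,0,0],"hand":0.3},
  {"travel":[-0.1,-0.05,-10.05],"dr":[0,0,0],"hand":0.8},
  {"travel":[-0.1,-0.05,-10.05],"dr":[0,0,0],"hand":0.8},
  {"travel":[-0.1,-0.05,-10.05],"dr":[0,0,0],"hand":0.8},
  {"travel":[-0.1,-0.05,-10.05],"dr":[0,0,0],"hand":0.8},
  {"travel":[-0.1,-0.05,-10.05],"dr":[0,0,0],"hand":0.8},
])

```text
time_s: 15.9
eef_pos: [0.4196, 0.0814, 0.0206]
ee_rot: [0.7, -0.106, 0.698, 0.105]
force: [0.2, 1.9, 6.7]
width: 0.0405
```

send_rows([
  {"travel":[0,0,0],"dr":[0,0,0],"hand":0.8},
  {"travel":[0,0,0],"dr":[0,0,0],"hand":0.8},
  {"travel":[0,0,0],"dr":[0,0,0],"hand":0.8},
])

```text
time_s: 16.2
eef_pos: [0.4195, 0.0814, 0.0206]
ee_rot: [0.7, -0.106, 0.698, 0.105]
force: [-0.2, -0.1, 1.6]
width: 0.0404
```

Width is 40.4 mm, so this is the 35 mm tail. It goes to the rightmost socket, at y≈-0.113.

```bash
python3 -c "
from mv import *
to((.521,-.1132,.0755),-.008)"
```

```text
t 16.2 p [0.4195 0.0814 0.0206] f [-0.2 -0.1  1.6] w 0.0404 q6 -1.96 | travel cm [ 10.15 -19.46   5.49] dr [  0.06   0.11 -17.64]
```

send_rows([
  {"travel":[0,0,4],"dr":[0,0,0],"hand":0.8},
  {"travel":[0,0,8],"dr":[0,0,0],"hand":0.8},
  {"travel":[2,0,12],"dr":[0,0,-4],"hand":0.8},
  {"travel":[5,-3,13],"dr":[0,0,-9],"hand":0.8},
  {"travel":[8,-7,13],"dr":[0,0,-14],"hand":0.8},
  {"travel":[10.1,-11,13],"dr":[0,0,-17.6],"hand":0.8},
  {"travel":[10.1,-15,13],"dr":[0,0,-17.6],"hand":0.8},
  {"travel":[10.1,-19.4,11],"dr":[0,0,-17.6],"hand":0.8},
  {"travel":[10.1,-19.4,8],"dr":[0,0,-17.6],"hand":0.8},
  {"travel":[10.1,-19.4,5.5],"dr":[0.1,0.1,-17.6],"hand":0.8},
])

```text
time_s: 17.2
eef_pos: [0.52, -0.1138, 0.0742]
ee_rot: [0.707, 0.004, 0.707, -0.003]
force: [0.8, 0.3, -0.1]
width: 0.0406
```

send_rows([
  {"travel":[0,0,0],"dr":[0,0,0],"hand":0.8},
])

```text
time_s: 17.3
eef_pos: [0.5184, -0.1135, 0.0714]
ee_rot: [0.705, 0.005, 0.709, -0.002]
force: [1.4, -0.1, -0.7]
width: 0.0402
```

```bash
python3 -c "
from mv import *
snap('scene','pics/scene9.png')
to((.586,-.1132,.0755),-.008)
a,_=crop('pics/scene9.png',150,300,200,400,4);cv2.imwrite('pics/s1.png',a)"
```

```text
t 17.35 p [ 0.5192 -0.1138  0.073 ] f [-0.3 -0.5 -0.8] w 0.0406 q6 -2.0 | travel cm [6.68 0.06 0.25] dr [-0.15 -0.22  0.14]
```

View pics/s1.png

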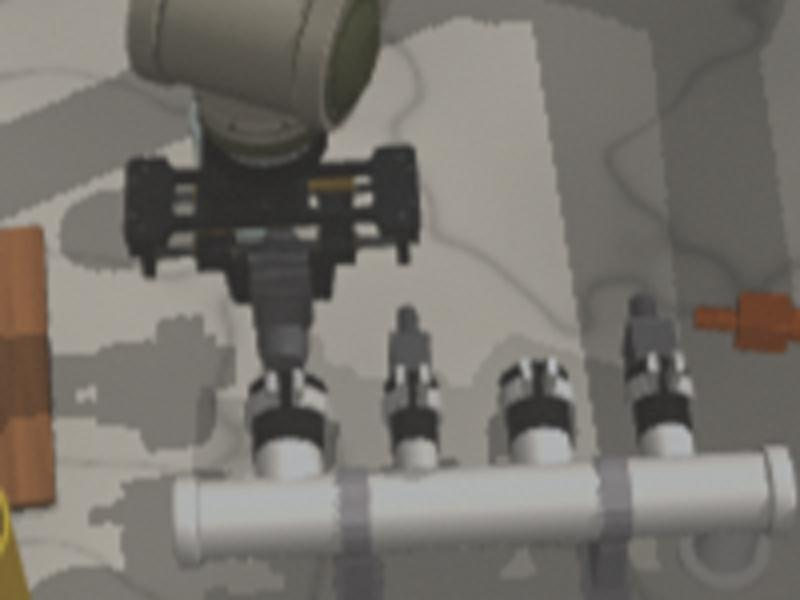

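Aligned with socket35. Inserting with z +2.5 mm.

send_rows([
  {"travel":[0,0.06,0.25],"dr":[-0.1,-0.2,0.1],"hand":0.8},
  {"travel":[1,0.06,0.25],"dr":[-0.1,-0.2,0.1],"hand":0.8},
  {"travel":[1.8,0.06,0.25],"dr":[-0.1,-0.2,0.1],"hand":0.8},
  {"travel":[2.5,0.06,0.25],"dr":[-0.1,-0.2,0.1],"hand":0.8},
  {"travel":[3.2,0.06,0.25],"dr":[-0.1,-0.2,0.1],"hand":0.8},
  {"travel":[3.9,0.06,0.25],"dr":[-0.1,-0.2,0.1],"hand":0.8},
  {"travel":[4.6,0.06,0.25],"dr":[-0.1,-0.2,0.1],"hand":0.8},
  {"travel":[4.6,0.06,0.25],"dr":[-0.1,-0.2,0.1],"hand":0.8},
])

```text
time_s: 18.15
eef_pos: [0.566, -0.113, 0.0754]
ee_rot: [0.707, 0.003, 0.707, -0.003]
force: [1.0, 0.7, -1.3]
width: 0.0406
```

send_rows([
  {"travel":[0.6,0,0],"dr":[0,0,0],"hand":0.8},
  {"travel":[1.1,0,0],"dr":[0,0,0],"hand":0.8},
  {"travel":[1.6,0,0],"dr":[0,0,0],"hand":0.8},
  {"travel":[2.0,0,0],"dr":[0,0,0],"hand":0.8},
  {"travel":[2.0,0,0],"dr":[0,0,0],"hand":0.8},
])

```text
time_s: 18.65
eef_pos: [0.5864, -0.113, 0.0753]
ee_rot: [0.707, 0.003, 0.707, -0.003]
force: [0.4, 0.8, -1.2]
width: 0.0407
```

send_rows([
  {"travel":[0.2,0,0],"dr":[0,0,0],"hand":0.8},
  {"travel":[0.4,0,0],"dr":[0,0,0],"hand":0.8},
  {"travel":[0.4,0,0],"dr":[0,0,0],"hand":0.8},
])

```text
time_s: 18.95
eef_pos: [0.587, -0.113, 0.0751]
ee_rot: [0.704, 0.004, 0.71, -0.002]
force: [-18.6, -0.8, 7.9]
width: 0.0408
```

send_rows([
  {"travel":[0,0,0],"dr":[0,0,0],"hand":0.35},
  {"travel":[0,0,0],"dr":[0,0,0],"hand":0.35},
  {"travel":[0,0,0],"dr":[0,0,0],"hand":0.35},
  {"travel":[0,0,0],"dr":[0,0,0],"hand":0.35},
  {"travel":[0,0,3],"dr":[0,0,0],"hand":0.35},
  {"travel":[0,0,6],"dr":[0,0,0],"hand":0.35},
  {"travel":[-3,0,9],"dr":[0,0,0],"hand":0.3},
  {"travel":[-7,0,11],"dr":[0,0,0],"hand":0.2},
  {"travel":[-11,1,11],"dr":[0,0,0],"hand":0.1},
  {"travel":[-15,1,11],"dr":[0,0,0],"hand":0},
])

```text
time_s: 19.95
eef_pos: [0.4357, -0.1023, 0.1857]
ee_rot: [0.705, 0.003, 0.71, -0.002]
force: [-0.0, -0.9, 0.1]
width: 0.0835
```

```bash
python3 -c "
from mv import *
snap('top','pics/top10.png');snap('scene','pics/scene10.png')
print(cur()[1])
a,_=crop('pics/scene10.png',200,300,230,410,4.4);b,_=crop('pics/top10.png',170,305,250,490,3.3);cv2.imwrite('pics/s1.png',a);cv2.imwrite('pics/s2.png',b)"
```

```text
[ 0.43341299 -0.10194457  0.18532089]
```

View pics/s1.png

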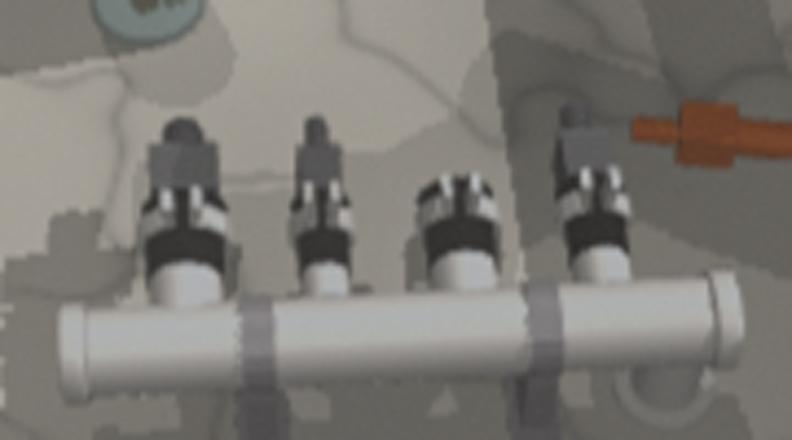

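View pics/s2.png

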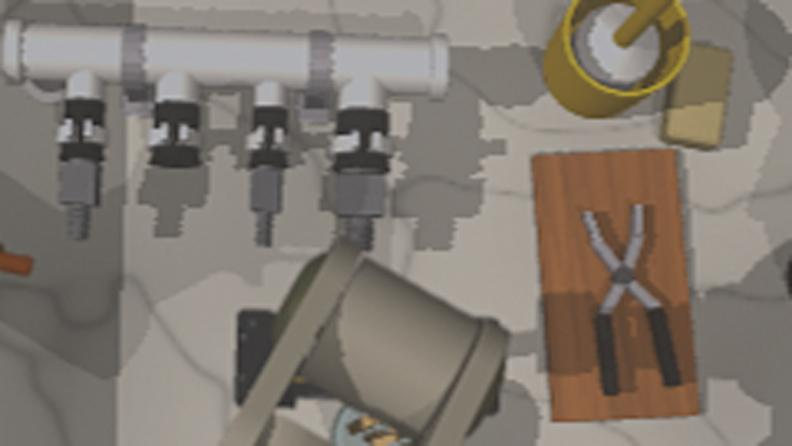

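View pics/scene10.png

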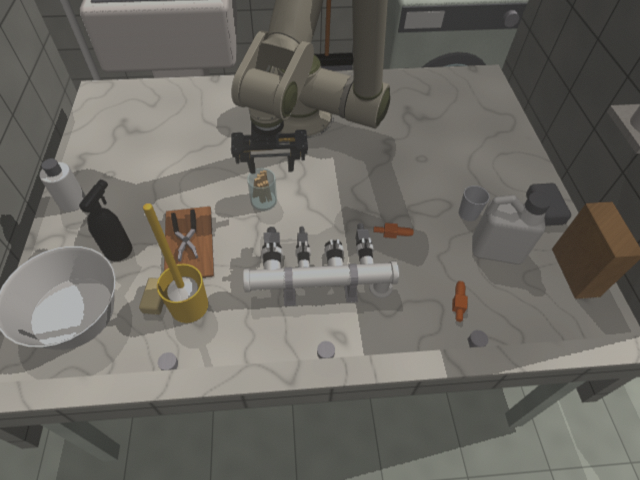

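```bash
python3 -c "
from mv import *
c,_=crop('pics/top10.png',215,305,405,480,6.6);cv2.imwrite('pics/s2.png',c)
c,_=crop('pics/scene10.png',195,285,150,225,6.6);cv2.imwrite('pics/s1.png',c)"
```

```text
(no output)
```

View pics/s2.png

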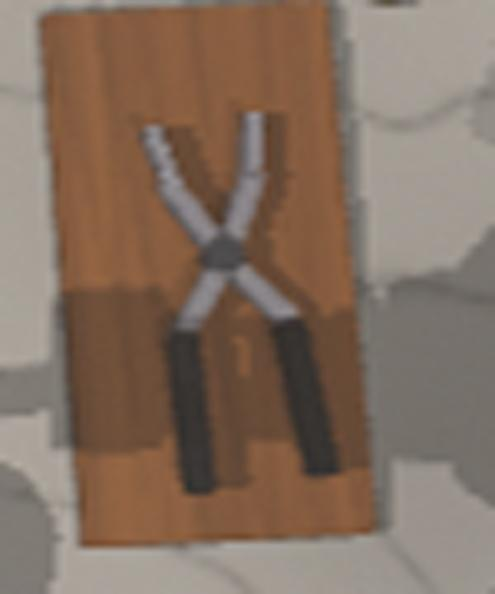

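View pics/s1.png

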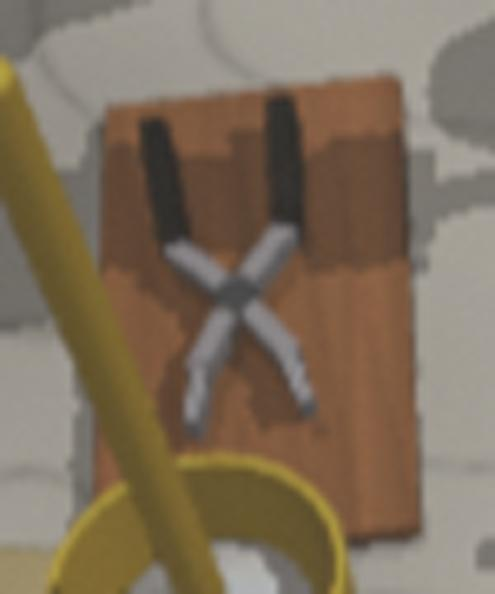

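```bash
cat > pl.py <<'E'
from mv import *
def T(u,v,n='top',z=.030):
    o=(405,215) if n=='top' else (150,195)
    return unproj(n,u/6.6+o[0]-.4,v/6.6+o[1]-.4,z)[:2]
E
python3 -c "
from pl import *
h=T(225,252);hb=(T(200,490)+T(323,470))/2;j=(T(150,130)+T(253,115))/2; hf=(T(183,332)+T(288,322))/2
s=T(238,293,'scene');sb=(T(153,120,'scene')+T(280,97,'scene'))/2;sj=(T(195,432,'scene')+T(310,410,'scene'))/2
f=lambda a,b:(round(float(np.linalg.norm(b-a)),4),round(float(np.arctan2(*(b-a)[::-1])),4))
print(h,hb,hf,j,f(hb,h),f(hf,h),f(h,j),f(hb,j)); print(s,sb,sj,f(sb,s),f(s,sj),f(sb,sj))
print('board',[T(*p,z=.012).round(4) for p in((42,15),(330,3),(378,530),(82,545))])
print(np.linalg.norm(T(200,490)-T(323,470)),np.linalg.norm(T(150,130)-T(253,115)))
"

```

```text
[ 0.53392442 -0.3487716 ] [ 0.4348293 -0.3637817] [ 0.50107351 -0.35308734] [ 0.59113309 -0.33889262] (0.1002, 0.1503) (0.0331, 0.1306) (0.0581, 0.171) (0.1583, 0.1579)
[ 0.53240159 -0.34751902] [ 0.43220635 -0.36430024] [ 0.59691113 -0.33676006] (0.1016, 0.1659) (0.0654, 0.1653) (0.167, 0.1657)
board [array([ 0.6409, -0.272 ]), array([ 0.65  , -0.4014]), array([ 0.4152, -0.4193]), array([ 0.4049, -0.2897])]
0.05433391118295513 0.046128838152399335
```

```bash
python3 -c "
from pl import *
for p in((488,252),(495,240),(500,265)): print(unproj('top',*p,.01).round(3),unproj('top',*p,.12).round(3))
for p in((131,250),(118,259),(100,257)): print(unproj('scene',*p,.0).round(3))
c,_=crop('pics/top10.png',180,300,400,580,4.4);cv2.imwrite('pics/s2.png',c)
c,_=crop('pics/scene10.png',150,340,30,240,3);cv2.imwrite('pics/s1.png',c)"
```

```text
[ 0.543 -0.498  0.01 ] [ 0.529 -0.459  0.12 ]
[ 0.579 -0.52   0.01 ] [ 0.563 -0.478  0.12 ]
[ 0.505 -0.533  0.01 ] [ 0.495 -0.49   0.12 ]
[ 0.537 -0.503  0.   ]
[ 0.564 -0.534  0.   ]
[ 0.554 -0.584  0.   ]
```

View pics/s2.png

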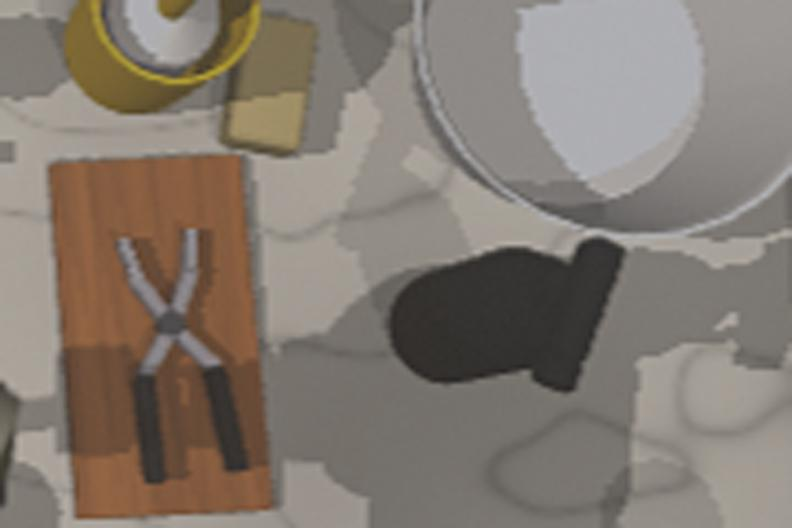

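View pics/s1.png

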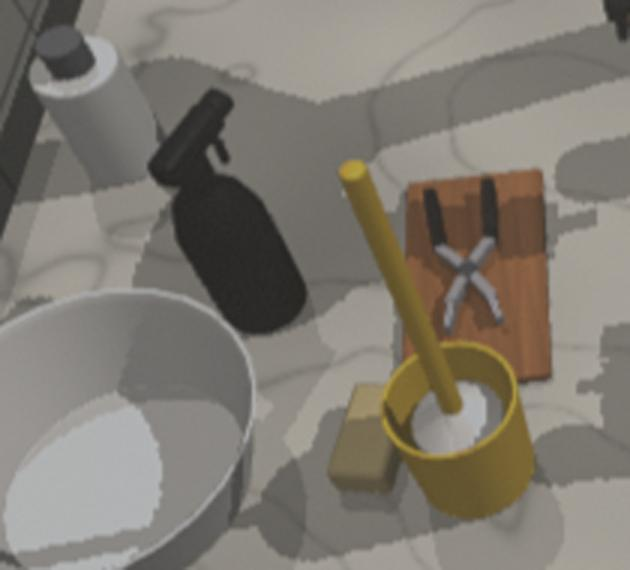

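send_rows([
  {"travel":[0,-1,0],"dr":[0,0,-8.5],"hand":0},
  {"travel":[0,-3,0],"dr":[0,0,-17],"hand":0},
  {"travel":[0,-5,0],"dr":[0,0,-25.5],"hand":0},
  {"travel":[0,-7,0],"dr":[0,0,-34],"hand":0},
  {"travel":[0,-9,0],"dr":[0,0,-42.5],"hand":0},
  {"travel":[0,-11,0],"dr":[0,0,-51],"hand":0},
  {"travel":[1,-13,0],"dr":[0,0,-59.5],"hand":0},
  {"travel":[2,-15,0],"dr":[0,0,-68],"hand":0},
  {"travel":[3,-17,0],"dr":[0,0,-76.5],"hand":0},
  {"travel":[4,-19,0],"dr":[0,0,-85],"hand":0},
])

```text
time_s: 21.05
eef_pos: [0.4745, -0.2932, 0.1853]
ee_rot: [0.516, 0.485, 0.52, -0.478]
force: [0.2, 0.2, -0.1]
width: 0.0882
```

```bash
sed -i 's/def to(pos,yaw,verbose=True)/def to(pos,yaw,SG=-1)/; s/for sg in(1,)/for sg in(SG,)/' mv.py; python3 -c "
from mv import *
to((.4738,-.3576,.12),.16)"
```

```text
t 21.05 p [ 0.4745 -0.2932  0.1853] f [ 0.2  0.2 -0.1] w 0.0882 q6 -0.84 | travel cm [-0.07 -6.44 -6.53] dr [ -0.37   0.54 -84.98]
```

send_rows([
  {"travel":[0,-1,0],"dr":[0,0,-8.5],"hand":0},
  {"travel":[0,-2,0],"dr":[0,0,-17],"hand":0},
  {"travel":[0,-3,0],"dr":[0,0,-25.5],"hand":0},
  {"travel":[0,-4,0],"dr":[0,0,-34],"hand":0},
  {"travel":[0,-5,0],"dr":[0,0,-42.5],"hand":0},
  {"travel":[0,-6.4,0],"dr":[0,0,-51],"hand":0},
  {"travel":[0,-6.4,0],"dr":[0,0,-59.5],"hand":0},
  {"travel":[0,-6.4,0],"dr":[0,0,-68],"hand":0},
  {"travel":[0,-6.4,0],"dr":[0,0,-76.5],"hand":0},
  {"travel":[0,-6.4,0],"dr":[-0.4,0.5,-85],"hand":0},
])

```text
time_s: 22.05
eef_pos: [0.4751, -0.3577, 0.1852]
ee_rot: [0.055, 0.705, 0.054, -0.705]
force: [-0.2, 0.1, -0.7]
width: 0.0885
```

```bash
python3 -c "
from mv import *
snap('scene','pics/scene11.png')
to((.4738,-.3576,.025),.16)
c,_=crop('pics/scene11.png',130,330,60,260,3);cv2.imwrite('pics/s1.png',c)"
```

```text
t 22.1 p [ 0.4752 -0.3576  0.1852] f [ 0.1 -0.1 -0.2] w 0.0882 q6 0.58 | travel cm [ -0.14   0.   -16.02] dr [0.08 0.   0.81]
```

View pics/s1.png

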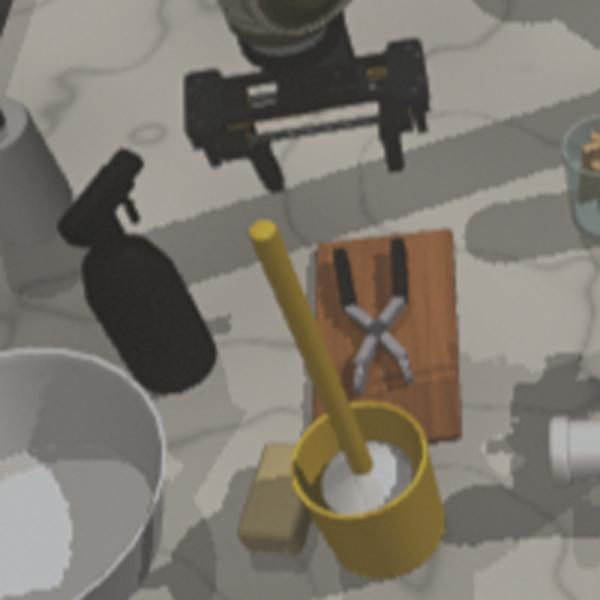

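send_rows([
  {"travel":[-0.1,0,-5],"dr":[0,0,0.8],"hand":0},
  {"travel":[-0.1,0,-9.5],"dr":[0,0,0.8],"hand":0},
  {"travel":[-0.1,0,-13],"dr":[0,0,0.8],"hand":0},
  {"travel":[-0.1,0,-15],"dr":[0,0,0.8],"hand":0},
  {"travel":[-0.1,0,-15.9],"dr":[0,0,0.8],"hand":0},
  {"travel":[-0.1,0,-15.9],"dr":[0,0,0.8],"hand":0},
  {"travel":[-0.1,0,-15.9],"dr":[0,0,0.8],"hand":0},
])

```text
time_s: 22.8
eef_pos: [0.4749, -0.3582, 0.0272]
ee_rot: [0.058, 0.705, 0.056, -0.704]
force: [-0.1, -0.4, 0.4]
width: 0.0881
```

```bash
python3 -c "
from mv import *
snap('scene','pics/scene12.png')
to((.4738,-.3576,.025),.16)
c,_=crop('pics/scene12.png',180,290,130,240,5);cv2.imwrite('pics/s1.png',c)"
```

```text
t 22.85 p [ 0.4748 -0.3582  0.0274] f [ 0.8  1.  -0.7] w 0.0883 q6 0.57 | travel cm [-0.1   0.06 -0.24] dr [ 0.18  0.09 -0.04]
```

View pics/s1.png

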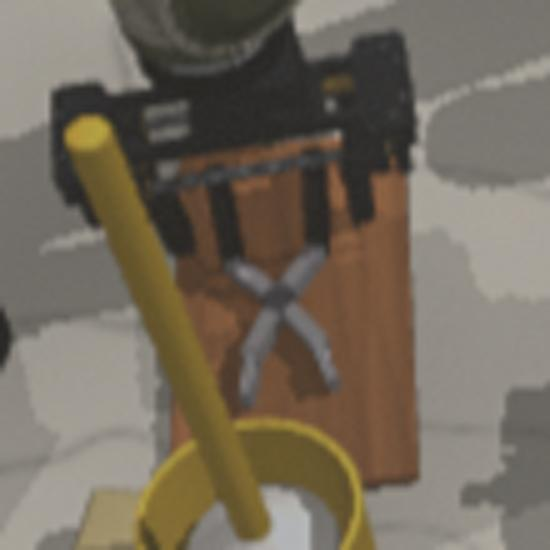

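Fingers straddle both handles (crop 175–365, 220). Closing lightly.

send_rows([
  {"travel":[-0.1,0,-0.2],"dr":[0.1,0.1,0],"hand":0.1},
  {"travel":[-0.1,0,-0.2],"dr":[0.1,0.1,0],"hand":0.2},
  {"travel":[-0.1,0,-0.2],"dr":[0.1,0.1,0],"hand":0.3},
  {"travel":[-0.1,0,-0.2],"dr":[0.1,0.1,0],"hand":0.38},
  {"travel":[-0.1,0,-0.2],"dr":[0.1,0.1,0],"hand":0.4},
  {"travel":[-0.1,0,-0.2],"dr":[0.1,0.1,0],"hand":0.4},
  {"travel":[-0.1,0,-0.2],"dr":[0.1,0.1,0],"hand":0.4},
], force=60)

```text
time_s: 23.55
eef_pos: [0.4739, -0.3583, 0.0257]
ee_rot: [0.057, 0.705, 0.056, -0.705]
force: [-0.7, -0.2, 4.2]
width: 0.0528
```

send_rows([
  {"travel":[0,0,1],"dr":[0,0,0],"hand":0.4},
  {"travel":[0,0,3],"dr":[0,0,0],"hand":0.4},
  {"travel":[0,0,6],"dr":[0,0,0],"hand":0.4},
  {"travel":[0,0,9],"dr":[0,0,0],"hand":0.4},
  {"travel":[0,0,12],"dr":[0,0,0],"hand":0.4},
  {"travel":[0,0,12],"dr":[0,0,0],"hand":0.4},
])

```text
time_s: 24.15
eef_pos: [0.4749, -0.3593, 0.1498]
ee_rot: [0.059, 0.706, 0.054, -0.703]
force: [0.2, 0.1, -0.1]
width: 0.0529
```

```bash
python3 -c "
from mv import *
snap('scene','pics/scene13.png');snap('top','pics/top13.png')
to((.45,-.1132,.16),-.008)
c,_=crop('pics/scene13.png',150,290,110,250,4);cv2.imwrite('pics/s1.png',c)
c,_=crop('pics/top13.png',190,310,380,500,4);cv2.imwrite('pics/s2.png',c)"
```

```text
t 24.25 p [ 0.4737 -0.3581  0.1455] f [-1.   0.5 -1.8] w 0.053 q6 0.56 | travel cm [-2.37 24.49  1.45] dr [ 0.1  -0.   -9.67]
```

View pics/s1.png

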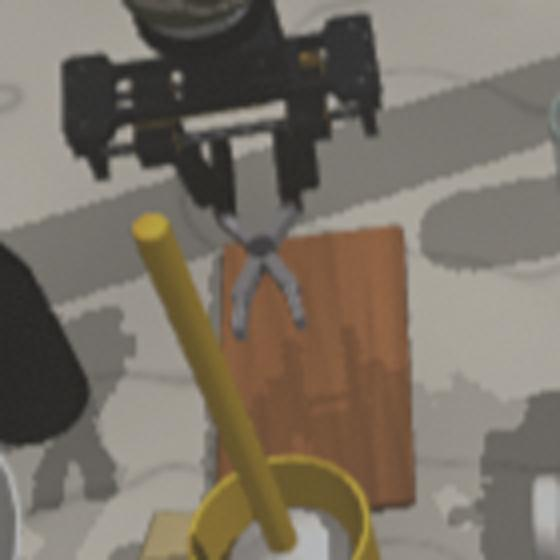

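View pics/s2.png

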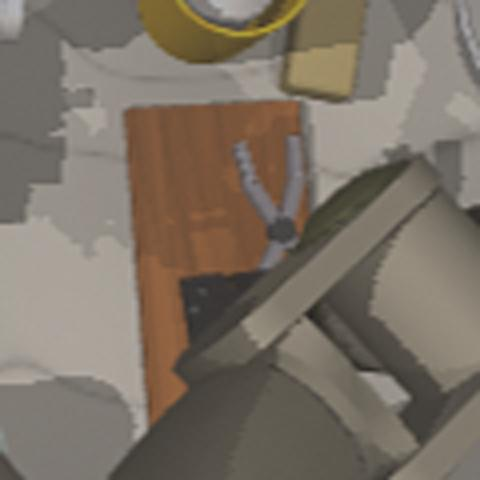

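```bash
python3 -c "
from mv import *
z=.1455-.0037+.009
f=lambda u,v:unproj('top',u/4+380-.4,v/4+190-.4,z)
g=lambda u,v:unproj('scene',u/4+110-.4,v/4+150-.4,z)
h=f(282,230);j=(f(240,147)+f(295,140))/2;d=j-h;print('top',h,j,np.arctan2(d[1],d[0]),np.linalg.norm(d))
h2=g(261,246);j2=(g(239,333)+g(300,324))/2;d=j2-h2;print('sc',h2,j2,np.arctan2(d[1],d[0]),np.linalg.norm(d))
p=cur()[1]
for q in(h,j,h2,j2):
  w=(q-p)[:2];c,s=np.cos(.16),np.sin(.16);print('fwd',c*w[0]+s*w[1],'left',-s*w[0]+c*w[1])
"
```

```text
top [ 0.53587379 -0.34828331  0.1508    ] [ 0.59346402 -0.33935667  0.1508    ] 0.15377898195485815 0.05827794927175919
sc [ 0.53203276 -0.3501809   0.1508    ] [ 0.59811876 -0.3390787   0.1508    ] 0.16644207379390463 0.06701208164972423
fwd 0.06292750921042817 left -0.00024020552484127142
fwd 0.1212043307764578 left -0.0006027513603991674
fwd 0.05883321475048933 left -0.0015016087562770356
fwd 0.12584390589378167 left -0.0010699149671254994
```

send_rows([
  {"travel":[-1,2,1],"dr":[0,0,-1],"hand":0.37},
  {"travel":[-1,5,1.5],"dr":[0,0,-3],"hand":0.355},
  {"travel":[0,9,1.5],"dr":[0,0,-6],"hand":0.355},
  {"travel":[1,13,1.5],"dr":[0,0,-9.7],"hand":0.355},
  {"travel":[2,17,1.5],"dr":[0,0,-9.7],"hand":0.355},
  {"travel":[3,21,1.5],"dr":[0,0,-9.7],"hand":0.355},
  {"travel":[4.8,23.5,1.5],"dr":[0,0,-9.7],"hand":0.355},
  {"travel":[4.8,24.5,1],"dr":[0.1,0,-9.7],"hand":0.355},
  {"travel":[4.8,24.5,0.5],"dr":[0.1,0,-9.7],"hand":0.355},
  {"travel":[4.8,24.5,0.5],"dr":[0.1,0,-9.7],"hand":0.355},
])

```text
time_s: 25.25
eef_pos: [0.5207, -0.1135, 0.1489]
ee_rot: [0.004, -0.706, 0.003, 0.708]
force: [0.1, -0.4, -1.1]
width: 0.057
```

```bash
cat > look.py <<'E'
import sys
from mv import *
i=sys.argv[1]; y=float(sys.argv[2]); x=float(sys.argv[3])
snap('scene',f'pics/scene{i}.png');snap('top',f'pics/top{i}.png')
to((x,y,.1147),-.008)
u,v=proj('scene',[.63,y,.1]).astype(int);c,_=crop(f'pics/scene{i}.png',v-45,v+35,u-50,u+50,6);cv2.imwrite('pics/s1.png',c)
u,v=proj('top',[.62,y,.1]).astype(int);c,_=crop(f'pics/top{i}.png',v-35,v+45,u-50,u+50,6);cv2.imwrite('pics/s2.png',c)
E
python3 look.py 14 -.1125 .522
```

```text
t 25.35 p [ 0.5212 -0.1141  0.15  ] f [-0.4  0.7 -1. ] w 0.0567 q6 1.14 | travel cm [ 0.08  0.16 -3.53] dr [-0.02 -0.07  0.12]
```

View pics/s1.png

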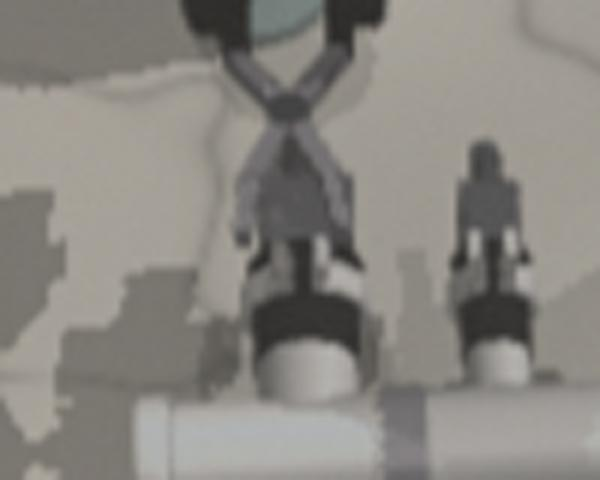

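View pics/s2.png

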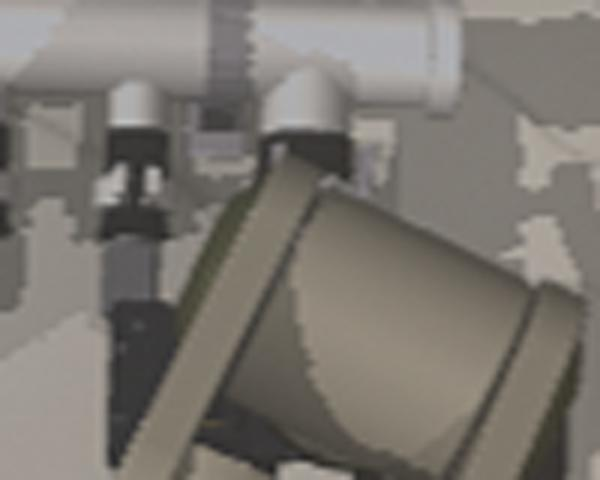

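Jaws straddle ears to within about 1 mm (jaw mid ≈293, ear mid ≈300 before the 1.6 mm correction). Descending onto clip35.

send_rows([
  {"travel":[0.1,0.16,0],"dr":[0,0,0.1],"hand":0.355},
  {"travel":[0.1,0.16,-1],"dr":[0,0,0.1],"hand":0.355},
  {"travel":[0.1,0.16,-2],"dr":[0,0,0.1],"hand":0.355},
  {"travel":[0.1,0.16,-3],"dr":[0,0,0.1],"hand":0.355},
  {"travel":[0.1,0.16,-3.5],"dr":[0,0,0.1],"hand":0.355},
  {"travel":[0.1,0.16,-3.5],"dr":[0,0,0.1],"hand":0.355},
])

```text
time_s: 25.95
eef_pos: [0.5219, -0.1124, 0.114]
ee_rot: [0.003, -0.706, 0.003, 0.708]
force: [-0.3, 0.5, -0.5]
width: 0.0569
```

```bash
python3 look.py 15 -.1125 .522
```

```text
t 26.05 p [ 0.5223 -0.1125  0.115 ] f [-0.7  0.2 -1.2] w 0.057 q6 1.15 | travel cm [-0.03  0.   -0.03] dr [-0.02 -0.06  0.02]
```

View pics/s1.png

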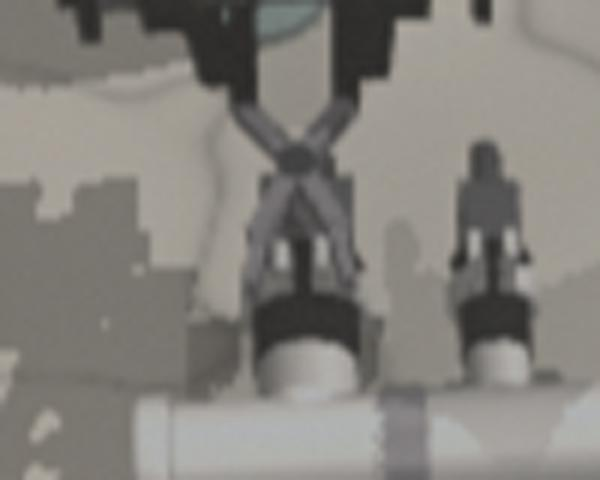

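Ears sit centrally between the jaws (ears at 281/321, jaws at 262/345). Squeezing.

send_rows([
  {"travel":[0,0,0],"dr":[0,0,0],"hand":0.42},
  {"travel":[0,0,0],"dr":[0,0,0],"hand":0.47},
  {"travel":[0,0,0],"dr":[0,0,0],"hand":0.52},
  {"travel":[0,0,0],"dr":[0,0,0],"hand":0.56},
  {"travel":[0,0,0],"dr":[0,0,0],"hand":0.6},
  {"travel":[0,0,0],"dr":[0,0,0],"hand":0.62},
  {"travel":[0,0,0],"dr":[0,0,0],"hand":0.62},
  {"travel":[0,0,0],"dr":[0,0,0],"hand":0.62},
], force=60)

```text
time_s: 26.85
eef_pos: [0.5204, -0.112, 0.1147]
ee_rot: [0.003, -0.705, 0.002, 0.709]
force: [-9.3, 1.1, 0.2]
width: 0.0341
```

```bash
python3 look.py 16 -.1125 .522
```

```text
t 26.95 p [ 0.5204 -0.112   0.1147] f [-8.8  1.1  0.5] w 0.0338 q6 1.15 | travel cm [ 0.16 -0.05  0.  ] dr [-0.09 -0.34 -0.  ]
```

View pics/s1.png

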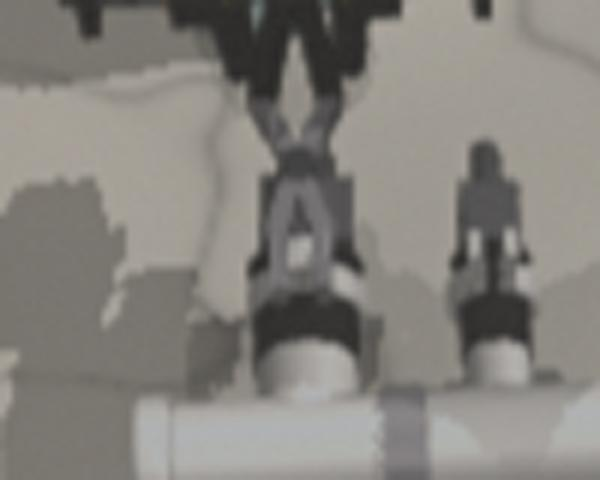

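send_rows([
  {"travel":[0,0,0],"dr":[0,0,0],"hand":0.58},
  {"travel":[0,0,0],"dr":[0,0,0],"hand":0.53},
  {"travel":[0,0,0],"dr":[0,0,0],"hand":0.48},
  {"travel":[0,0,0],"dr":[0,0,0],"hand":0.43},
  {"travel":[0,0,0],"dr":[0,0,0],"hand":0.38},
  {"travel":[0,0,0],"dr":[0,0,0],"hand":0.36},
  {"travel":[0,0,1],"dr":[0,0,0],"hand":0.36},
  {"travel":[0,0,2.5],"dr":[0,0,0],"hand":0.36},
  {"travel":[0,0,3.5],"dr":[0,0,0],"hand":0.36},
  {"travel":[0,0,3.5],"dr":[0,0,0],"hand":0.36},
])

```text
time_s: 27.95
eef_pos: [0.521, -0.1122, 0.1514]
ee_rot: [0.003, -0.706, 0.003, 0.708]
force: [-0.5, -0.2, -1.2]
width: 0.0565
```

```bash
python3 look.py 17 -.1125 .522
```

```text
t 28.05 p [ 0.5203 -0.1119  0.1497] f [-1.2  0.5 -1.8] w 0.0566 q6 1.15 | travel cm [ 0.17 -0.06 -3.5 ] dr [-0.08 -0.33 -0.  ]
```

View pics/s1.png

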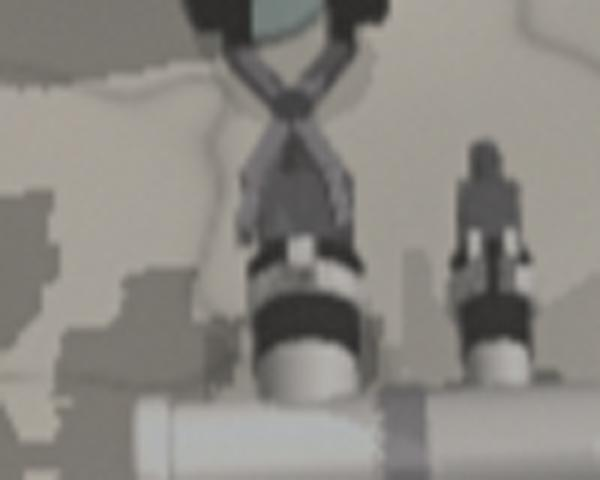

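Clip35's ears are now joined, so it's shut. Next is clip20.

send_rows([
  {"travel":[0,3,0],"dr":[0,-0.3,0],"hand":0.36},
  {"travel":[0.2,6,0],"dr":[0,-0.3,0],"hand":0.36},
  {"travel":[0.2,7.9,0],"dr":[0,-0.3,0],"hand":0.36},
  {"travel":[0.2,7.9,0],"dr":[0,-0.3,0],"hand":0.36},
  {"travel":[0.2,7.9,0],"dr":[0,-0.3,0],"hand":0.36},
])

```text
time_s: 28.55
eef_pos: [0.5222, -0.0331, 0.1493]
ee_rot: [0.003, -0.707, 0.002, 0.708]
force: [-0.2, -0.2, -1.7]
width: 0.0563
```

```bash
python3 look.py 18 -.0325 .523
```

```text
t 28.65 p [ 0.5223 -0.0338  0.1494] f [-1.5  0.5 -1.5] w 0.0567 q6 1.29 | travel cm [ 0.07  0.13 -3.47] dr [-0.08 -0.06  0.04]
```

View pics/s1.png

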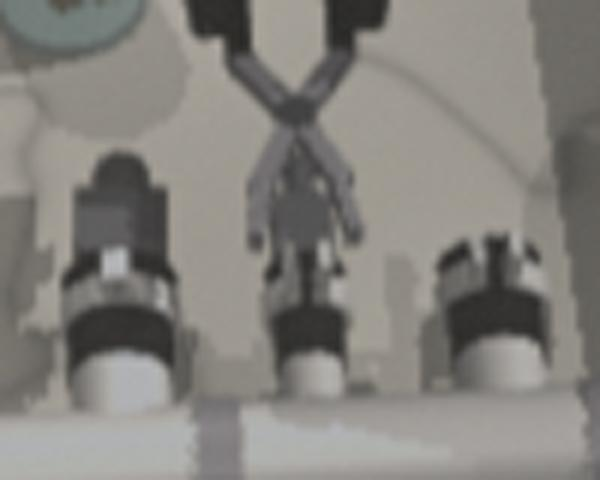

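send_rows([
  {"travel":[0.1,0.1,0],"dr":[0,0,0],"hand":0.36},
  {"travel":[0.1,0.1,-1],"dr":[0,0,0],"hand":0.36},
  {"travel":[0.1,0.1,-2],"dr":[0,0,0],"hand":0.36},
  {"travel":[0.1,0.1,-3],"dr":[0,0,0],"hand":0.36},
  {"travel":[0.1,0.1,-3.5],"dr":[0,0,0],"hand":0.36},
  {"travel":[0.1,0.1,-3.5],"dr":[0,0,0],"hand":0.36},
])

```text
time_s: 29.25
eef_pos: [0.5229, -0.0327, 0.1134]
ee_rot: [0.004, -0.706, 0.002, 0.708]
force: [-0.6, 0.4, -0.7]
width: 0.0567
```

```bash
python3 look.py 19 -.0325 .523
```

```text
t 29.35 p [ 0.5234 -0.0328  0.1145] f [ 0.3 -0.6 -0.8] w 0.0563 q6 1.29 | travel cm [-0.04  0.03  0.02] dr [-0.08 -0.05  0.04]
```

View pics/s1.png

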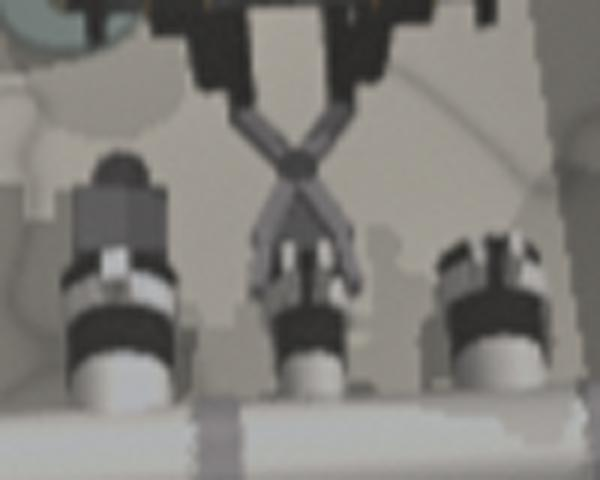

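Ears are between the jaws, centred. Squeezing, then opening.

send_rows([
  {"travel":[0,0,0],"dr":[0,0,0],"hand":0.42},
  {"travel":[0,0,0],"dr":[0,0,0],"hand":0.47},
  {"travel":[0,0,0],"dr":[0,0,0],"hand":0.52},
  {"travel":[0,0,0],"dr":[0,0,0],"hand":0.56},
  {"travel":[0,0,0],"dr":[0,0,0],"hand":0.6},
  {"travel":[0,0,0],"dr":[0,0,0],"hand":0.62},
  {"travel":[0,0,0],"dr":[0,0,0],"hand":0.62},
  {"travel":[0,0,0],"dr":[0,0,0],"hand":0.62},
])

```text
time_s: 30.15
eef_pos: [0.5215, -0.0322, 0.1141]
ee_rot: [0.004, -0.705, 0.002, 0.709]
force: [-9.1, 1.3, 0.2]
width: 0.0339
```

send_rows([
  {"travel":[0,0,0],"dr":[0,0,0],"hand":0.58},
  {"travel":[0,0,0],"dr":[0,0,0],"hand":0.53},
  {"travel":[0,0,0],"dr":[0,0,0],"hand":0.48},
  {"travel":[0,0,0],"dr":[0,0,0],"hand":0.43},
  {"travel":[0,0,0],"dr":[0,0,0],"hand":0.38},
  {"travel":[0,0,0],"dr":[0,0,0],"hand":0.36},
  {"travel":[0,0,1],"dr":[0,0,0],"hand":0.36},
  {"travel":[0,0,2.5],"dr":[0,0,0],"hand":0.36},
  {"travel":[0,0,3.5],"dr":[0,0,0],"hand":0.36},
  {"travel":[0,0,3.5],"dr":[0,0,0],"hand":0.36},
])

```text
time_s: 31.15
eef_pos: [0.5222, -0.0324, 0.1507]
ee_rot: [0.003, -0.706, 0.002, 0.708]
force: [-0.5, 0.2, -2.0]
width: 0.0564
```

```bash
python3 look.py 20 -.0325 .523
```

```text
t 31.25 p [ 0.5214 -0.0322  0.1491] f [ 0.3  0.  -1.2] w 0.0565 q6 1.29 | travel cm [ 0.16 -0.03 -3.44] dr [-0.13 -0.32  0.01]
```

View pics/s1.png

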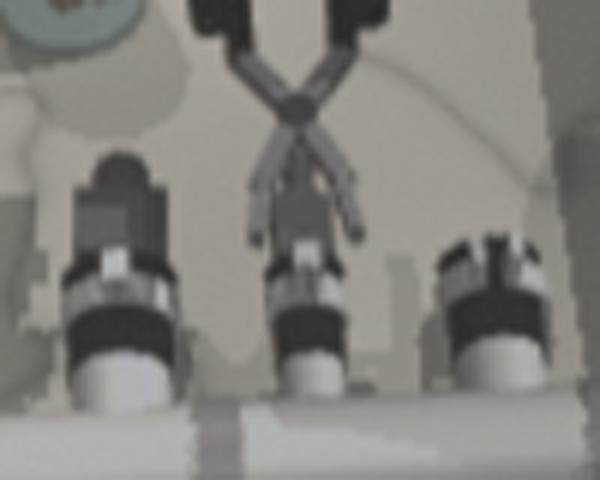

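Clip20 is shut. Now clip25.

send_rows([
  {"travel":[0,3,0.2],"dr":[0,-0.3,0],"hand":0.36},
  {"travel":[0.2,7,0.2],"dr":[0,-0.3,0],"hand":0.36},
  {"travel":[0.2,11,0.2],"dr":[0,-0.3,0],"hand":0.36},
  {"travel":[0.3,14,0.2],"dr":[0,-0.3,0],"hand":0.36},
  {"travel":[0.3,15.9,0.1],"dr":[0,-0.3,0],"hand":0.36},
  {"travel":[0.3,15.9,0],"dr":[-0.1,-0.3,0],"hand":0.36},
  {"travel":[0.3,15.9,0],"dr":[-0.1,-0.3,0],"hand":0.36},
])

```text
time_s: 31.95
eef_pos: [0.5241, 0.1267, 0.1484]
ee_rot: [0.003, -0.707, 0.003, 0.708]
force: [0.9, -0.7, -2.8]
width: 0.0566
```

```bash
python3 look.py 21 .1275 .5245
```

```text
t 32.05 p [0.5244 0.1259 0.1488] f [-0.2 -0.1 -2.5] w 0.0565 q6 1.6 | travel cm [ 0.01  0.16 -3.41] dr [-0.02 -0.06  0.07]
```

View pics/s1.png

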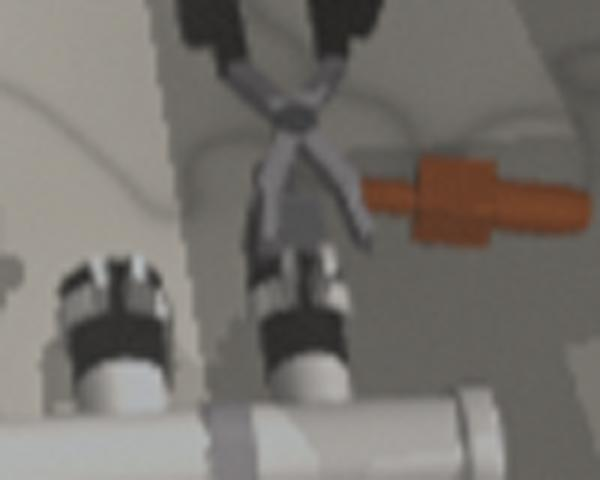

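send_rows([
  {"travel":[0,0.14,0],"dr":[0,0,0],"hand":0.36},
  {"travel":[0,0.14,-1],"dr":[0,0,0],"hand":0.36},
  {"travel":[0,0.14,-2],"dr":[0,0,0],"hand":0.36},
  {"travel":[0,0.14,-3],"dr":[0,0,0],"hand":0.36},
  {"travel":[0,0.14,-3.4],"dr":[0,0,0],"hand":0.36},
  {"travel":[0,0.14,-3.4],"dr":[0,0,0],"hand":0.36},
])

```text
time_s: 32.65
eef_pos: [0.5241, 0.1273, 0.1139]
ee_rot: [0.003, -0.706, 0.003, 0.708]
force: [0.3, -0.7, -0.6]
width: 0.0563
```

```bash
python3 look.py 22 .1275 .5245
```

```text
t 32.75 p [0.5245 0.1273 0.1148] f [ 0.3  0.3 -1. ] w 0.0569 q6 1.6 | travel cm [-0.    0.02 -0.01] dr [-0.02 -0.05  0.06]
```

View pics/s1.png

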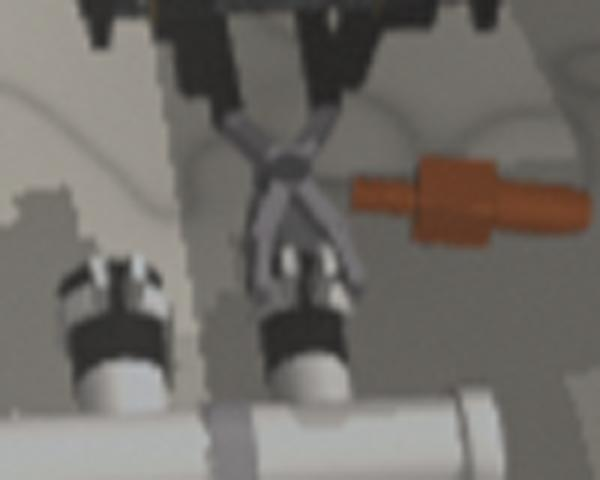

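Ears are between the jaws. Squeezing.

send_rows([
  {"travel":[0,0,0],"dr":[0,0,0],"hand":0.42},
  {"travel":[0,0,0],"dr":[0,0,0],"hand":0.47},
  {"travel":[0,0,0],"dr":[0,0,0],"hand":0.52},
  {"travel":[0,0,0],"dr":[0,0,0],"hand":0.56},
  {"travel":[0,0,0],"dr":[0,0,0],"hand":0.6},
  {"travel":[0,0,0],"dr":[0,0,0],"hand":0.62},
  {"travel":[0,0,0],"dr":[0,0,0],"hand":0.62},
  {"travel":[0,0,0],"dr":[0,0,0],"hand":0.62},
])

```text
time_s: 33.55
eef_pos: [0.5225, 0.1277, 0.1145]
ee_rot: [0.003, -0.705, 0.003, 0.709]
force: [-8.3, 1.8, 0.6]
width: 0.0342
```

send_rows([
  {"travel":[0,0,0],"dr":[0,0,0],"hand":0.58},
  {"travel":[0,0,0],"dr":[0,0,0],"hand":0.53},
  {"travel":[0,0,0],"dr":[0,0,0],"hand":0.48},
  {"travel":[0,0,0],"dr":[0,0,0],"hand":0.43},
  {"travel":[0,0,0],"dr":[0,0,0],"hand":0.38},
  {"travel":[0,0,0],"dr":[0,0,0],"hand":0.36},
  {"travel":[0,0,1],"dr":[0,0,0],"hand":0.36},
  {"travel":[0,0,2.5],"dr":[0,0,0],"hand":0.36},
  {"travel":[0,0,4],"dr":[0,0,0],"hand":0.37},
  {"travel":[0,0,4],"dr":[0,0,0],"hand":0.37},
])

```text
time_s: 34.55
eef_pos: [0.5234, 0.1278, 0.1567]
ee_rot: [0.003, -0.707, 0.003, 0.708]
force: [-0.1, 0.5, -0.8]
width: 0.0555
```

```bash
python3 look.py 23 .1275 .5245;python3 -c "
from mv import *
c,_=crop('pics/scene23.png',200,300,230,410,4.4);cv2.imwrite('pics/s1.png',c)
to((.4738,-.3576,.16),.10)"
```

```text
t 34.65 p [0.5225 0.1277 0.1546] f [-1.6  0.9 -2.4] w 0.056 q6 1.6 | travel cm [ 0.2  -0.02 -3.99] dr [-0.04 -0.3   0.03]
t 34.65 p [0.5225 0.1277 0.1546] f [-1.6  0.9 -2.4] w 0.056 q6 1.6 | travel cm [ -4.87 -48.53   0.54] dr [-0.02 -0.3   6.22]
```

View pics/s1.png

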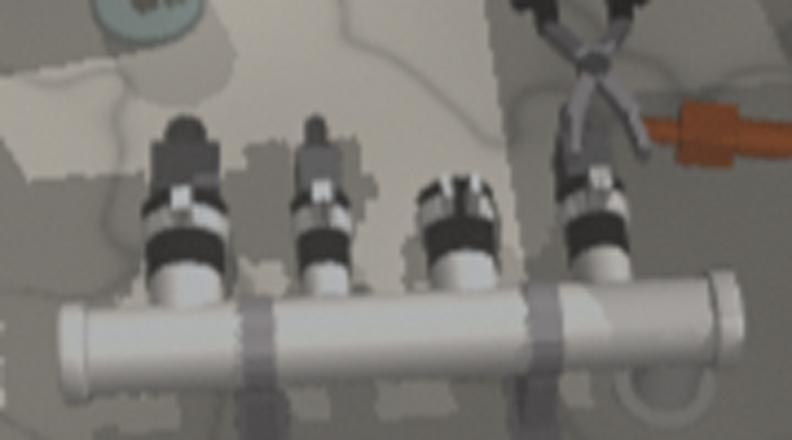

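All three filled clips have joined ears, the tails are still home and clip30 is untouched. Returning the pliers.

send_rows([
  {"travel":[-2,0,3],"dr":[0,0,0],"hand":0.38},
  {"travel":[-4,-2,4],"dr":[0,0,0],"hand":0.38},
  {"travel":[-6,-6,4],"dr":[0,0,0],"hand":0.38},
  {"travel":[-7,-10,4],"dr":[0,0,0],"hand":0.38},
  {"travel":[-7,-14,4],"dr":[0,0,0],"hand":0.38},
  {"travel":[-7,-18,4],"dr":[0,0,0],"hand":0.38},
  {"travel":[-7,-22,4],"dr":[0,0,0],"hand":0.38},
  {"travel":[-7,-26,4],"dr":[0,0,0],"hand":0.38},
  {"travel":[-7,-30,4],"dr":[0,0,2],"hand":0.38},
  {"travel":[-7,-34,4],"dr":[0,0,4],"hand":0.38},
])

```text
time_s: 35.65
eef_pos: [0.4519, -0.2138, 0.1939]
ee_rot: [-0.022, -0.705, -0.023, 0.709]
force: [0.5, 0.4, -0.7]
width: 0.0551
```

```bash
python3 -c "
from mv import *
to((.4738,-.3576,.10),.15)"
```

```text
t 35.65 p [ 0.4519 -0.2138  0.1939] f [ 0.5  0.4 -0.7] w 0.0551 q6 0.83 | travel cm [  2.19 -14.38  -9.39] dr [-0.05 -0.37  5.02]
```

send_rows([
  {"travel":[0.5,-4,0],"dr":[0,-0.2,2],"hand":0.38},
  {"travel":[1,-8,0],"dr":[0,-0.3,4],"hand":0.38},
  {"travel":[2,-12,-2],"dr":[0,-0.3,5],"hand":0.38},
  {"travel":[2.2,-14.4,-5],"dr":[0,-0.3,5],"hand":0.38},
  {"travel":[2.2,-14.4,-9.4],"dr":[0,-0.4,5],"hand":0.38},
  {"travel":[2.2,-14.4,-9.4],"dr":[0,-0.4,5],"hand":0.38},
  {"travel":[2.2,-14.4,-9.4],"dr":[0,-0.4,5],"hand":0.38},
])

```text
time_s: 36.35
eef_pos: [0.4739, -0.3574, 0.1]
ee_rot: [-0.052, -0.705, -0.054, 0.705]
force: [0.3, -0.3, -1.8]
width: 0.0547
```

```bash
python3 -c "
from mv import *
snap('scene','pics/scene24.png')
to((.4738,-.3576,.0265),.15)
c,_=crop('pics/scene24.png',170,290,120,240,5);cv2.imwrite('pics/s1.png',c)"
```

```text
t 36.4 p [ 0.4744 -0.3578  0.1014] f [-0.3 -0.5 -1.7] w 0.0548 q6 0.57 | travel cm [-0.06  0.02 -7.49] dr [ 0.01  0.09 -0.01]
```

View pics/s1.png

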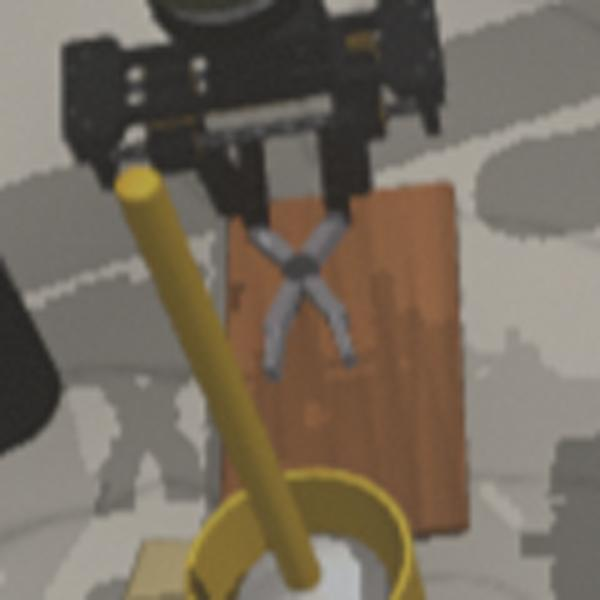

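send_rows([
  {"travel":[0,0,-2.5],"dr":[0,0,0],"hand":0.38},
  {"travel":[0,0,-5],"dr":[0,0,0],"hand":0.38},
  {"travel":[0,0,-6.3],"dr":[0,0,0],"hand":0.38},
  {"travel":[0,0,-7],"dr":[0,0,0],"hand":0.38},
  {"travel":[0,0,-7.3],"dr":[0,0,0],"hand":0.38},
  {"travel":[0,0,-7.5],"dr":[0,0,0],"hand":0.38},
  {"travel":[0,0,-7.5],"dr":[0,0,0],"hand":0.38},
])

```text
time_s: 37.1
eef_pos: [0.4747, -0.358, 0.0271]
ee_rot: [0.053, 0.706, 0.053, -0.704]
force: [0.5, -0.0, -0.8]
width: 0.0549
```

send_rows([
  {"travel":[0,0,-0.1],"dr":[0,0,0],"hand":0.38},
  {"travel":[0,0,-0.15],"dr":[0,0,0],"hand":0.38},
  {"travel":[0,0,-0.15],"dr":[0,0,0],"hand":0.38},
])

```text
time_s: 37.4
eef_pos: [0.4748, -0.3581, 0.0258]
ee_rot: [0.054, 0.706, 0.053, -0.704]
force: [0.3, 1.3, -1.0]
width: 0.0549
```

send_rows([
  {"travel":[0,0,-0.06],"dr":[0,0,0],"hand":0.38},
  {"travel":[0,0,-0.06],"dr":[0,0,0],"hand":0.35},
  {"travel":[0,0,-0.06],"dr":[0,0,0],"hand":0.32},
  {"travel":[0,0,-0.06],"dr":[0,0,0],"hand":0.28},
  {"travel":[0,0,-0.06],"dr":[0,0,0],"hand":0.2},
  {"travel":[0,0,-0.06],"dr":[0,0,0],"hand":0.08},
  {"travel":[0,0,-0.06],"dr":[0,0,0],"hand":0.0},
  {"travel":[0,0,-0.06],"dr":[0,0,0],"hand":0.0},
])

```text
time_s: 38.2
eef_pos: [0.4747, -0.358, 0.0249]
ee_rot: [0.053, 0.706, 0.053, -0.704]
force: [-0.4, -0.9, -0.8]
width: 0.0879
```

send_rows([
  {"travel":[0,0,1],"dr":[0,0,0],"hand":0},
  {"travel":[0,0,3],"dr":[0,0,0],"hand":0},
  {"travel":[0,0,7],"dr":[0,0,0],"hand":0},
  {"travel":[0,0,12],"dr":[0,0,0],"hand":0},
  {"travel":[-3,2,15],"dr":[0,0,0],"hand":0},
  {"travel":[-6,4,18],"dr":[0,0,0],"hand":0},
  {"travel":[-9,6,18],"dr":[0,0,0],"hand":0},
  {"travel":[-12,8,18],"dr":[0,0,0],"hand":0},
  {"travel":[-12,8,18],"dr":[0,0,0],"hand":0},
])

```text
time_s: 39.1
eef_pos: [0.3522, -0.2754, 0.2059]
ee_rot: [0.053, 0.706, 0.053, -0.705]
force: [0.4, 0.3, 1.3]
width: 0.0883
```

```bash
python3 -c "
from mv import *
snap('scene','pics/scene25.png');snap('top','pics/top25.png');print(cur()[1],monitor.get_state()['force'])
c,_=crop('pics/scene25.png',195,285,150,225,6.6);cv2.imwrite('pics/s1.png',c)
c,_=crop('pics/top25.png',170,310,190,480,2.7);cv2.imwrite('pics/s2.png',c)"
```

```text
[ 0.35474929 -0.27810549  0.20592048] [ 0.59572888 -0.64624503 -0.43086462]
```

View pics/s1.png

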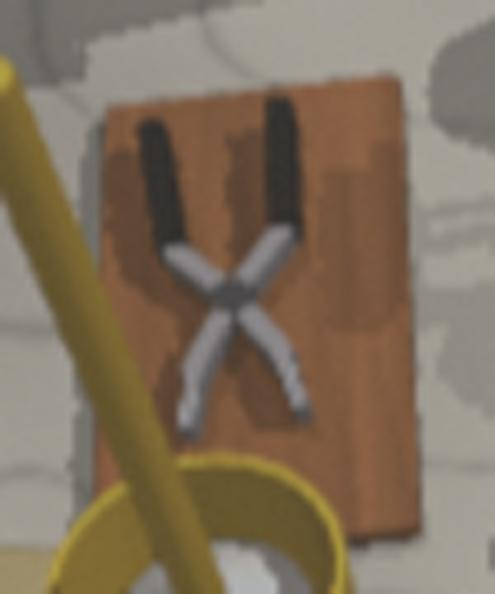

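View pics/s2.png

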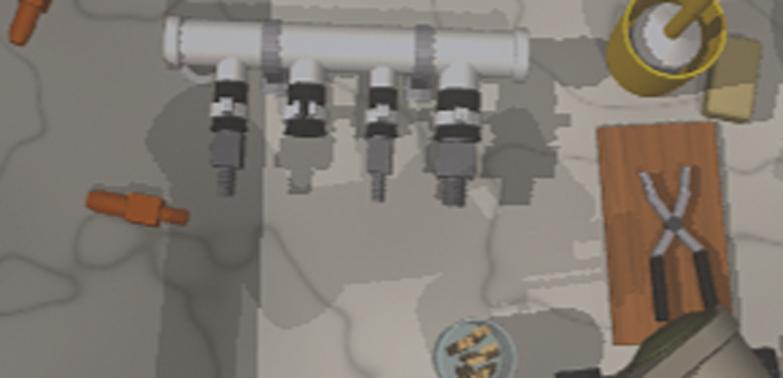

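View pics/scene25.png

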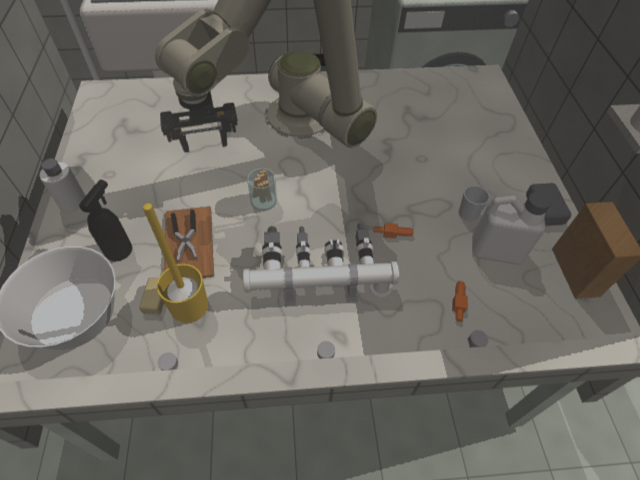

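```bash
python3 -c "
from h import *
c,_=crop('pics/scene25.png',220,275,255,385,6);cv2.imwrite('pics/s1.png',c)
c,_=crop('pics/top25.png',190,250,262,372,7);cv2.imwrite('pics/s2.png',c)"
```

```text
(no output)
```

View pics/s1.png

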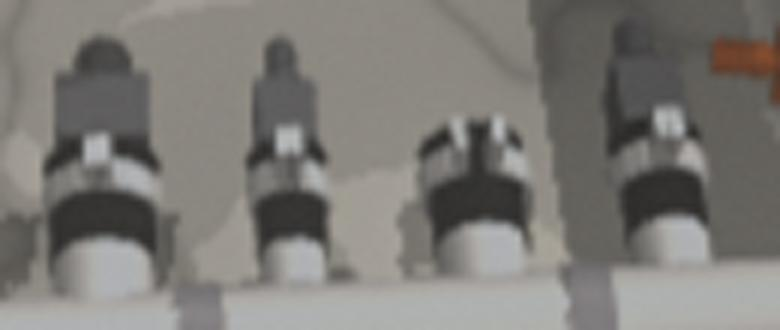

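View pics/s2.png

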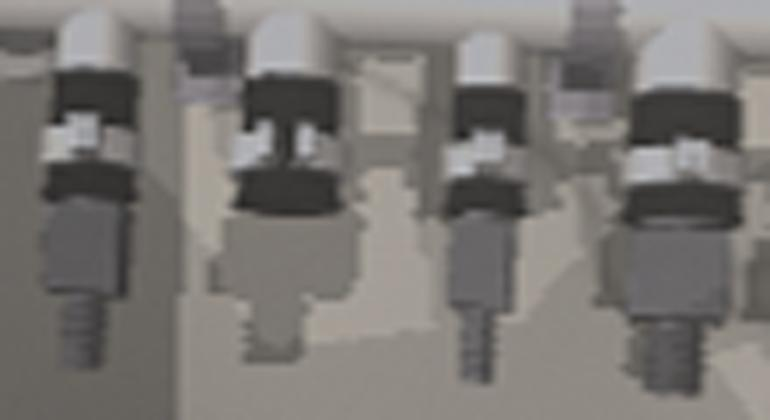

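```bash
python3 -c "
from h import *
a,_=crop('pics/top10.png',205,245,335,385,7);b,_=crop('pics/top25.png',205,245,335,385,7);cv2.imwrite('pics/s1.png',np.hstack([a,b]))
im=cv2.cvtColor(cv2.imread('pics/top25.png'),cv2.COLOR_BGR2GRAY)
for k,u in((35,359),(20,330.5),(25,274)):
    u=int(u);print(k,[(v,int(im[v,u-1:u+3].mean())) for v in range(212,240)])
"
```

```text
35 [(212, 159), (213, 160), (214, 132), (215, 105), (216, 64), (217, 58), (218, 59), (219, 57), (220, 59), (221, 97), (222, 84), (223, 104), (224, 104), (225, 103), (226, 103), (227, 103), (228, 104), (229, 104), (230, 104), (231, 104), (232, 105), (233, 102), (234, 99), (235, 74), (236, 81), (237, 77), (238, 78), (239, 74)]
20 [(212, 174), (213, 126), (214, 113), (215, 71), (216, 58), (217, 58), (218, 57), (219, 54), (220, 98), (221, 99), (222, 102), (223, 102), (224, 103), (225, 103), (226, 103), (227, 103), (228, 102), (229, 103), (230, 103), (231, 103), (232, 104), (233, 95), (234, 94), (235, 96), (236, 95), (237, 95), (238, 95), (239, 98)]
25 [(212, 89), (213, 57), (214, 52), (215, 52), (216, 51), (217, 53), (218, 83), (219, 97), (220, 91), (221, 91), (222, 91), (223, 90), (224, 91), (225, 91), (226, 92), (227, 91), (228, 91), (229, 91), (230, 92), (231, 76), (232, 79), (233, 73), (234, 74), (235, 72), (236, 75), (237, 70), (238, 75), (239, 71)]
```

View pics/s1.png

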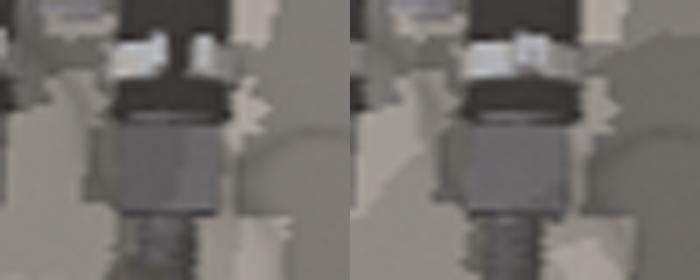

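```bash
python3 -c "
from sock import *
S,d,l=sockpos((.6108,.0068,-.0082))
im=cv2.cvtColor(cv2.imread('pics/scene25.png'),cv2.COLOR_BGR2GRAY).astype(float)
it=cv2.cvtColor(cv2.imread('pics/top25.png'),cv2.COLOR_BGR2GRAY).astype(float)
for k in(35,20,25):
    h=(k+6)/2000
    for cam,I in(('scene',im),('top',it)):
        # sample profile along axis on a body-top line offset laterally beyond hose (both sides)
        xs=np.arange(-.055,.012,.001); pr=[]
        for off in(.6,-.6):
            P=np.array([proj(cam,S[k]+d*x+l*off*h+[0,0,h]) for x in xs]).astype(np.float32)
            pr.append(cv2.remap(I.astype(np.float32),P[:,0].reshape(1,-1),P[:,1].reshape(1,-1),cv2.INTER_LINEAR)[0])
        print(k,cam)
        for q in pr: print('   ',[(int(round(x*1000)),int(v)) for x,v in zip(xs,q)][::2])
"
```

```text
35 scene
    [(-55, 130), (-53, 118), (-51, 103), (-49, 89), (-47, 78), (-45, 74), (-43, 73), (-41, 72), (-39, 75), (-37, 79), (-35, 84), (-33, 89), (-31, 94), (-29, 94), (-27, 95), (-25, 95), (-23, 94), (-21, 94), (-19, 94), (-17, 94), (-15, 94), (-13, 94), (-11, 94), (-9, 94), (-7, 93), (-5, 88), (-3, 78), (-1, 66), (1, 55), (3, 52), (5, 54), (7, 62), (9, 97), (11, 131)]
    [(-55, 139), (-53, 139), (-51, 140), (-49, 140), (-47, 139), (-45, 138), (-43, 138), (-41, 131), (-39, 120), (-37, 105), (-35, 94), (-33, 85), (-31, 86), (-29, 89), (-27, 93), (-25, 94), (-23, 93), (-21, 93), (-19, 93), (-17, 93), (-15, 94), (-13, 94), (-11, 94), (-9, 93), (-7, 91), (-5, 83), (-3, 72), (-1, 59), (1, 53), (3, 50), (5, 49), (7, 55), (9, 68), (11, 91)]
35 top
    [(-55, 86), (-53, 87), (-51, 88), (-49, 88), (-47, 87), (-45, 88), (-43, 85), (-41, 72), (-39, 91), (-37, 107), (-35, 105), (-33, 104), (-31, 103), (-29, 103), (-27, 103), (-25, 103), (-23, 103), (-21, 104), (-19, 103), (-17, 103), (-15, 103), (-13, 103), (-11, 104), (-9, 104), (-7, 104), (-5, 91), (-3, 91), (-1, 100), (1, 67), (3, 57), (
[... 2736 characters left out ...]
-51, 100), (-49, 99), (-47, 98), (-45, 99), (-43, 102), (-41, 101), (-39, 87), (-37, 66), (-35, 88), (-33, 93), (-31, 91), (-29, 91), (-27, 91), (-25, 91), (-23, 91), (-21, 92), (-19, 92), (-17, 91), (-15, 91), (-13, 91), (-11, 91), (-9, 91), (-7, 90), (-5, 90), (-3, 89), (-1, 70), (1, 58), (3, 51), (5, 52), (7, 52), (9, 51), (11, 49)]
    [(-55, 72), (-53, 74), (-51, 67), (-49, 69), (-47, 70), (-45, 69), (-43, 73), (-41, 71), (-39, 68), (-37, 82), (-35, 89), (-33, 93), (-31, 93), (-29, 92), (-27, 92), (-25, 92), (-23, 93), (-21, 93), (-19, 92), (-17, 92), (-15, 91), (-13, 91), (-11, 92), (-9, 92), (-7, 92), (-5, 92), (-3, 93), (-1, 76), (1, 59), (3, 51), (5, 51), (7, 52), (9, 51), (11, 50)]
```

The 35 mm tail shows a gap of about 3 mm at its mouth: the body's front edge is about 4–5 mm from the modelled mouth, against about 1.5 mm on the other two. I'll push it home from behind, with the fingers straddling the hose.

```bash
python3 -c "
from mv import *
to((.548,-.1125,.16),-.008)"
```

```text
t 39.2 p [ 0.3547 -0.2781  0.2059] f [ 0.6 -0.6 -0.4] w 0.0879 q6 0.49 | travel cm [19.33 16.56 -4.59] dr [ 0.15  0.19 -9.04]
```

send_rows([
  {"travel":[3,4,0],"dr":[0,0,-3],"hand":0.3},
  {"travel":[6,8,0],"dr":[0,0,-6],"hand":0.5},
  {"travel":[9,12,0],"dr":[0,0,-9],"hand":0.67},
  {"travel":[12,15,0],"dr":[0,0,-9],"hand":0.67},
  {"travel":[16,16.5,-2],"dr":[0,0,-9],"hand":0.67},
  {"travel":[19.3,16.6,-4.6],"dr":[0.1,0.2,-9],"hand":0.67},
  {"travel":[19.3,16.6,-4.6],"dr":[0.1,0.2,-9],"hand":0.67},
  {"travel":[19.3,16.6,-4.6],"dr":[0.1,0.2,-9],"hand":0.67},
  {"travel":[19.3,16.6,-4.6],"dr":[0.1,0.2,-9],"hand":0.67},
])

```text
time_s: 40.1
eef_pos: [0.5478, -0.1124, 0.1607]
ee_rot: [-0.002, 0.707, -0.003, -0.707]
force: [0.2, -0.9, 0.8]
width: 0.0293
```

```bash
python3 -c "
from mv import *
snap('scene','pics/scene26.png')
to((.548,-.1125,.080),-.008)
c,_=crop('pics/scene26.png',180,290,220,350,5.5);cv2.imwrite('pics/s1.png',c)"
```

```text
t 40.15 p [ 0.5476 -0.1125  0.161 ] f [-0.1 -0.4  0.5] w 0.0294 q6 1.16 | travel cm [ 0.04  0.   -8.1 ] dr [ 0.08  0.07 -0.  ]
```

View pics/s1.png

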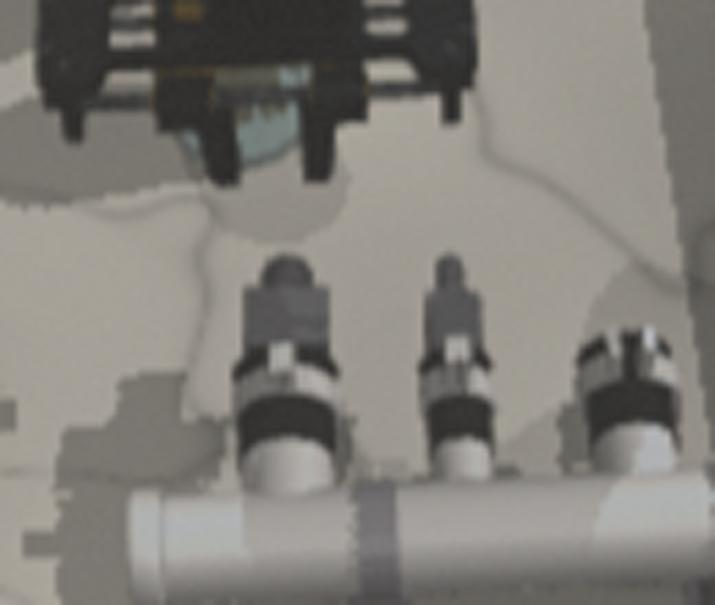

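```bash
python3 -c "
from h import *
for P in ([.548,-.1125,.15],[.548,-.1125,.07],[.575,-.1129,.0955]): print((proj('scene',P)-[220,180]+.5)*5.5)"
```

```text
[272.3310106  172.62826172]
[282.40719081 276.38849048]
[280.1679477  289.65133072]
```

send_rows([
  {"travel":[0,0.1,-2],"dr":[0,0,0],"hand":0.65},
  {"travel":[0,0.1,-4],"dr":[0,0,0],"hand":0.65},
  {"travel":[0,0.1,-5.5],"dr":[0,0,0],"hand":0.65},
  {"travel":[0,0.1,-6.5],"dr":[0,0,0],"hand":0.65},
  {"travel":[0,0.1,-7.3],"dr":[0,0,0],"hand":0.65},
  {"travel":[0,0.1,-7.8],"dr":[0,0,0],"hand":0.65},
  {"travel":[0,0.1,-7.8],"dr":[0,0,0],"hand":0.65},
])

```text
time_s: 40.85
eef_pos: [0.5475, -0.1116, 0.0829]
ee_rot: [-0.002, 0.707, -0.003, -0.707]
force: [0.3, -0.2, -0.7]
width: 0.0306
```

Free descent. Now pushing forward to find contact.

send_rows([
  {"travel":[0.5,0,0],"dr":[0,0,0],"hand":0.65},
  {"travel":[0.9,0,0],"dr":[0,0,0],"hand":0.65},
  {"travel":[1.2,0,0],"dr":[0,0,0],"hand":0.65},
  {"travel":[1.4,0,0],"dr":[0,0,0],"hand":0.65},
  {"travel":[1.4,0,0],"dr":[0,0,0],"hand":0.65},
])

```text
time_s: 41.35
eef_pos: [0.5611, -0.1116, 0.0828]
ee_rot: [0.002, -0.707, 0.003, 0.707]
force: [-3.2, -0.0, 2.1]
width: 0.0307
```

send_rows([
  {"travel":[0.15,0,0],"dr":[0,0,0],"hand":0.65},
  {"travel":[0.3,0,0],"dr":[0,0,0],"hand":0.65},
  {"travel":[0.3,0,0],"dr":[0,0,0],"hand":0.65},
])

```text
time_s: 41.65
eef_pos: [0.5619, -0.1118, 0.0822]
ee_rot: [0.003, -0.705, 0.003, 0.71]
force: [-11.0, -3.3, 2.7]
width: 0.031
```

send_rows([
  {"travel":[0.4,0,0],"dr":[0,0,0],"hand":0.65},
  {"travel":[0.6,0,0],"dr":[0,0,0],"hand":0.65},
  {"travel":[0.6,0,0],"dr":[0,0,0],"hand":0.65},
])

```text
time_s: 41.95
eef_pos: [0.5625, -0.1117, 0.0815]
ee_rot: [0.003, -0.699, 0.003, 0.715]
force: [-29.3, -5.9, 12.5]
width: 0.0307
```

Hard stop at 29 N with almost no travel. To calibrate, I'll touch tail20's rear face, which looks flush, in the same way.

send_rows([
  {"travel":[-0.6,0,0],"dr":[0,0,0],"hand":0.65},
  {"travel":[-1.4,0,0],"dr":[0,0,0],"hand":0.65},
  {"travel":[-1.4,0,3],"dr":[0,0,0],"hand":0.65},
  {"travel":[-1.4,0,6],"dr":[0,0,0],"hand":0.7},
  {"travel":[-1.4,3,7.5],"dr":[0,0,0],"hand":0.75},
  {"travel":[-1.4,6,7.5],"dr":[0,0,0],"hand":0.8},
  {"travel":[-1.4,7.95,7.5],"dr":[0,0,0],"hand":0.8},
  {"travel":[-1.4,7.95,7.5],"dr":[0,0,0],"hand":0.8},
])

```text
time_s: 42.75
eef_pos: [0.5485, -0.0302, 0.1569]
ee_rot: [0.002, -0.7, 0.002, 0.714]
force: [0.4, 0.7, -0.4]
width: 0.0178
```

```bash
python3 -c "
from mv import *
to((.548,-.0322,.080),-.008);snap('top','pics/top27.png');snap('scene','pics/scene27.png')
a,_=crop('pics/top25.png',205,245,335,385,7);b,_=crop('pics/top27.png',205,245,335,385,7);c=np.hstack([a,b]);d,_=crop('pics/scene27.png',190,290,240,340,5);cv2.imwrite('pics/s1.png',c);cv2.imwrite('pics/s2.png',d)"
```

```text
t 42.75 p [ 0.5485 -0.0302  0.1569] f [ 0.4  0.7 -0.4] w 0.0178 q6 1.31 | travel cm [-0.05 -0.2  -7.69] dr [-0.04 -1.17 -0.16]
```

View pics/s1.png

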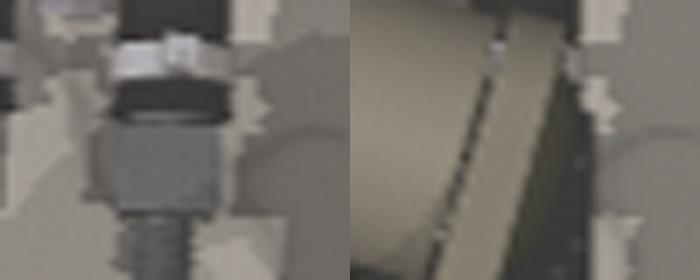

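View pics/s2.png

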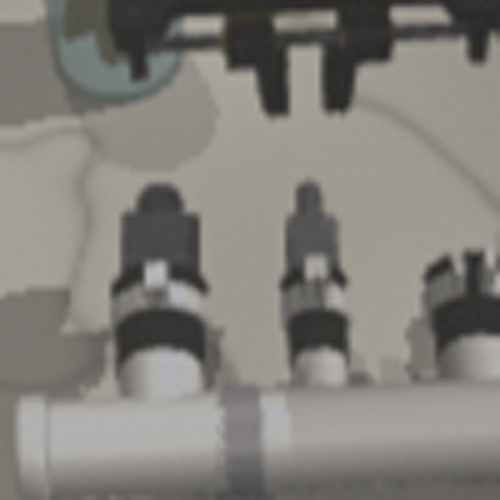

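send_rows([
  {"travel":[0,-0.15,-1],"dr":[0,-1.2,-0.2],"hand":0.8},
  {"travel":[0,-0.15,-3],"dr":[0,-1.2,-0.2],"hand":0.8},
  {"travel":[0,-0.15,-5],"dr":[0,-1.2,-0.2],"hand":0.8},
  {"travel":[0,-0.15,-6.5],"dr":[0,-1.2,-0.2],"hand":0.8},
  {"travel":[0,-0.15,-7.3],"dr":[0,-1.2,-0.2],"hand":0.8},
  {"travel":[0,-0.15,-7.4],"dr":[0,-1.2,-0.2],"hand":0.8},
  {"travel":[0,-0.15,-7.4],"dr":[0,-1.2,-0.2],"hand":0.8},
])

```text
time_s: 43.55
eef_pos: [0.5489, -0.0343, 0.083]
ee_rot: [-0.004, 0.707, -0.004, -0.707]
force: [-1.5, -0.1, 0.2]
width: 0.0175
```

send_rows([
  {"travel":[0.5,0,0],"dr":[0,0,0],"hand":0.8},
  {"travel":[0.9,0,0],"dr":[0,0,0],"hand":0.8},
  {"travel":[1.2,0,0],"dr":[0,0,0],"hand":0.8},
  {"travel":[1.3,0,0],"dr":[0,0,0],"hand":0.8},
  {"travel":[1.3,0,0],"dr":[0,0,0],"hand":0.8},
])

```text
time_s: 44.05
eef_pos: [0.5621, -0.0342, 0.083]
ee_rot: [-0.004, 0.707, -0.004, -0.707]
force: [-0.5, 1.5, 1.7]
width: 0.0179
```

send_rows([
  {"travel":[0.1,0,0],"dr":[0,0,0],"hand":0.8},
  {"travel":[0.1,0,0],"dr":[0,0,0],"hand":0.8},
])

```text
time_s: 44.25
eef_pos: [0.5631, -0.0341, 0.083]
ee_rot: [-0.004, 0.707, -0.004, -0.707]
force: [-0.6, 1.1, 0.1]
width: 0.0174
```

send_rows([
  {"travel":[0.1,0,0],"dr":[0,0,0],"hand":0.8},
  {"travel":[0.1,0,0],"dr":[0,0,0],"hand":0.8},
])

```text
time_s: 44.45
eef_pos: [0.5641, -0.0341, 0.083]
ee_rot: [-0.004, 0.707, -0.004, -0.707]
force: [-0.2, 1.2, 0.6]
width: 0.0176
```

send_rows([
  {"travel":[0.1,0,0],"dr":[0,0,0],"hand":0.8},
  {"travel":[0.1,0,0],"dr":[0,0,0],"hand":0.8},
])

```text
time_s: 44.65
eef_pos: [0.5648, -0.0339, 0.0829]
ee_rot: [0.004, -0.707, 0.004, 0.707]
force: [-2.7, 0.9, 0.6]
width: 0.0177
```

By touch, tail35 was about 3 mm short of tail20, which is within tolerance. One more push, centred on its axis height.

send_rows([
  {"travel":[-0.8,0,0],"dr":[0,0,0],"hand":0.8},
  {"travel":[-1.6,0,0],"dr":[0,0,0],"hand":0.8},
  {"travel":[-1.6,0,3],"dr":[0,0,0],"hand":0.8},
  {"travel":[-1.6,0,6],"dr":[0,0,0],"hand":0.75},
  {"travel":[-1.6,-3,7.5],"dr":[0,0,0],"hand":0.65},
  {"travel":[-1.6,-6,7.5],"dr":[0,0,0],"hand":0.65},
  {"travel":[-1.6,-7.75,7.5],"dr":[0,0,0],"hand":0.65},
  {"travel":[-1.6,-7.75,7.5],"dr":[0,0,0],"hand":0.65},
  {"travel":[-1.6,-7.75,7.5],"dr":[0,0,0],"hand":0.65},
])

```text
time_s: 45.55
eef_pos: [0.5483, -0.1111, 0.1573]
ee_rot: [0.004, -0.707, 0.004, 0.708]
force: [0.4, 0.4, -0.5]
width: 0.0308
```

```bash
python3 -c "
from mv import *
to((.547,-.1116,.071),-.008)"
```

```text
t 45.55 p [ 0.5483 -0.1111  0.1573] f [ 0.4  0.4 -0.5] w 0.0308 q6 1.17 | travel cm [-0.13 -0.05 -8.63] dr [-0.06 -0.09  0.2 ]
```

send_rows([
  {"travel":[-0.1,-0.05,-2],"dr":[0,0,0.2],"hand":0.65},
  {"travel":[-0.1,-0.05,-4],"dr":[0,0,0.2],"hand":0.65},
  {"travel":[-0.1,-0.05,-6],"dr":[0,0,0.2],"hand":0.65},
  {"travel":[-0.1,-0.05,-7.8],"dr":[0,0,0.2],"hand":0.65},
  {"travel":[-0.1,-0.05,-8.6],"dr":[0,0,0.2],"hand":0.65},
  {"travel":[0.4,-0.05,-8.6],"dr":[0,0,0.2],"hand":0.65},
  {"travel":[0.9,-0.05,-8.6],"dr":[0,0,0.2],"hand":0.65},
  {"travel":[1.2,-0.05,-8.6],"dr":[0,0,0.2],"hand":0.65},
  {"travel":[1.2,-0.05,-8.6],"dr":[0,0,0.2],"hand":0.65},
])

```text
time_s: 46.45
eef_pos: [0.561, -0.1116, 0.072]
ee_rot: [0.003, -0.707, 0.003, 0.707]
force: [-0.1, 0.2, 0.1]
width: 0.0307
```

send_rows([
  {"travel":[0.1,0,0],"dr":[0,0,0],"hand":0.65},
  {"travel":[0.1,0,0],"dr":[0,0,0],"hand":0.65},
])

```text
time_s: 46.65
eef_pos: [0.5616, -0.1116, 0.0721]
ee_rot: [0.003, -0.707, 0.003, 0.707]
force: [-1.7, -0.4, 0.5]
width: 0.0307
```

send_rows([
  {"travel":[0.1,0,0],"dr":[0,0,0],"hand":0.65},
  {"travel":[0.1,0,0],"dr":[0,0,0],"hand":0.65},
])

```text
time_s: 46.85
eef_pos: [0.5619, -0.1116, 0.072]
ee_rot: [0.003, -0.706, 0.003, 0.708]
force: [-4.4, -1.9, 0.4]
width: 0.0308
```

send_rows([
  {"travel":[0.3,0,0],"dr":[0,0,0],"hand":0.65},
  {"travel":[0.6,0,0],"dr":[0,0,0],"hand":0.65},
  {"travel":[0.8,0,0],"dr":[0,0,0],"hand":0.65},
  {"travel":[0.8,0,0],"dr":[0,0,0],"hand":0.65},
])

```text
time_s: 47.25
eef_pos: [0.5629, -0.1114, 0.0716]
ee_rot: [0.004, -0.7, 0.002, 0.715]
force: [-38.3, -4.7, 19.6]
width: 0.0309
```

send_rows([
  {"travel":[-0.6,0,0],"dr":[0,0,0],"hand":0.65},
  {"travel":[-1.6,0,0],"dr":[0,0,0],"hand":0.65},
  {"travel":[-1.6,0,3],"dr":[0,0,0],"hand":0.65},
  {"travel":[-1.6,0,7],"dr":[0,0,0],"hand":0.65},
  {"travel":[-4,0,11],"dr":[0,0,0],"hand":0.65},
  {"travel":[-8,0,14],"dr":[0,0,0],"hand":0.65},
  {"travel":[-12,0,16],"dr":[0,0,0],"hand":0.65},
  {"travel":[-16,0,16],"dr":[0,0,0],"hand":0.65},
  {"travel":[-16,0,16],"dr":[0,0,0],"hand":0.65},
  {"travel":[-16,0,16],"dr":[0,0,0],"hand":0.65},
])

```text
time_s: 48.25
eef_pos: [0.403, -0.1116, 0.2321]
ee_rot: [0.004, -0.7, 0.002, 0.714]
force: [-0.2, -0.2, 0.2]
width: 0.0305
```

```bash
python3 -c "
from mv import *
snap('top','pics/top30.png');snap('scene','pics/scene30.png');print(cur()[1],monitor.get_state()['time_s'])
a,_=crop('pics/top30.png',190,250,262,372,7);cv2.imwrite('pics/s1.png',a)"
```

```text
[ 0.40384704 -0.11164343  0.23156789] 48.35
```

View pics/s1.png

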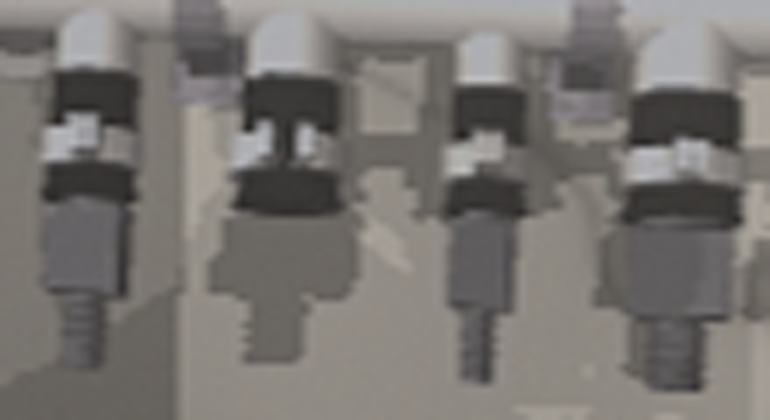

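View pics/scene30.png

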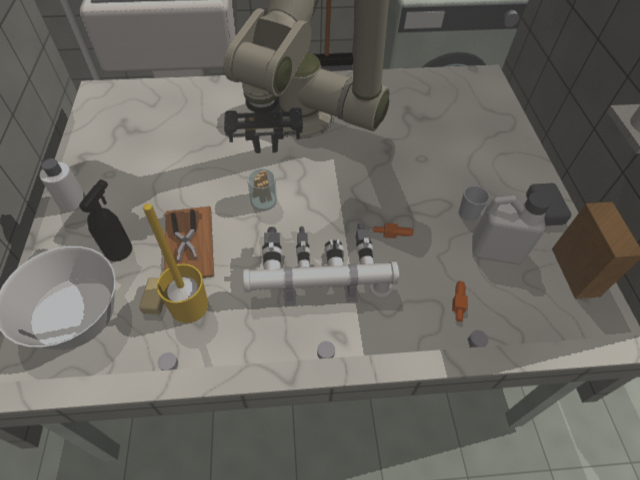

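The gap at tail35 has nearly closed. All three clips are shut, the pliers lie flat on the board, and the robot touches nothing. Handing in.

```bash
python3 -c "
from bench import job
print(job.close_job())"
```

```text
the job is handed in; nothing more can be done
None
```

The three grey tails on the shelf were the 20, 25 and 35 mm ones, with no 30 mm tail there. Each is in its own socket, its clip squeezed shut with the pliers. The pliers are back flat on the wooden board, and I handed in at about 48 s.

- **Clips:** the last pictures show the ears joined on all three filled sockets and clip30 still open. The handles closed to about 34 mm each time, which by the given formula means a jaw gap of about 11 mm, below the 12 mm of a shut clip. I could not measure the 2 N grip itself.
- **Tails 20 and 25:** both look flush with their socket mouths.
- **Tail 35 (check that disagreed):** after its clip was shut it showed a gap of about 3 mm. Touching its rear face gave the same result compared with tail 20. I pushed it again at up to 38 N. It moved in roughly 1 mm and then stopped hard, and the gap has almost vanished in the last picture. By touch it may still be about 2 mm short of tail 20, within the 5 mm limit.
- **Pliers and the rest:** the hinge is near the board's centre, the other things on the shelf look unmoved, and the robot stands clear of everything.

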